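# Rack rinsed oil measures in the drain tray

## Robot

A 6-joint arm with a two-finger parallel gripper is mounted at the origin on the work surface. World frame = base frame: x ahead of the robot, y to its left, z up, the work surface at z = 0. Lengths are in mm, angles in degrees, forces in N, time in s.
With the tool pointing down it reaches from about 300 to 850 mm from the base axis. Payload 4.2 kg.
Tool frame: the origin (TCP) lies between the finger pads; the fingertips stand 8 mm ahead of it and the grasp point (between the pads) lies 11 mm behind it; x points along the fingers, y is the direction in which the jaws open and shut, and the axes are right-handed (so a half turn about x gives the same grasp; the last joint's range is limited). The gripper opens to 91 mm and grips with 3 to 60 N. Pads are 32 mm wide; open, the fingers measure 118 mm over their backs; the gripper's body (76 mm by 178 mm) begins 60 mm behind the grasp point.
Start: joints at [-73.396, 18.312, 89.639, -0, 72.044, -1.146], TCP at [175.303, -547.644, 200.976] pointing down, gripper open.
Joint ranges: [-177.97, 177.97], [-48.28, 115.42], [12.27, 149.76], [-77.06, 257.06], [2.81, 150.46], [-146.56, 146.56]. Speed limits (degrees/s): [147.25, 147.25, 180, 180, 180, 180].

## Interface

Orientations are given as [roll, pitch, yaw] about the fixed x, y, z axes, in that order (R = Rz(yaw) Ry(pitch) Rx(roll)).
In Python, from workcell import env gives the robot as it stands.
- The arm moves only by the tool arm_command, never from a script. Its arguments are lists of equal length, an entry for each row: "slide": the shift along the tool's x, y, z in cm, a list of three; "turn": the turn, a rotation vector about the tool's x, y, z in rad, a list of three; "grip": the closure in counts, from 0 (fully open) to 255 (shut). A call has 1 to 20 rows; each row is the pose to reach, as a shift and turn from the pose commanded when the call began, along the tool's axes at that moment; what a row does not reach only later rows make up. A row lasts 1/12 s, in which the tool goes at most 41.7 mm and 7.16 degrees, less where a joint would pass 70% of its speed; a pose out of reach is approached as far as the arm can. A call with a gripper value outside its range is refused whole. The fingers move at their own pace and stop on an object; "newtons" is the grip in N (left out, the last holds). Time passes only in rows, so rows that repeat a pose let the fingers close. It gives the time, the measured TCP pose, the force and the opening at its end, in the units of the state.
- env.state(): the state, without advancing time (a new reading comes with each control period).
- env.grab_frame(name): name is "side" or "top" or "wrist"; returns (picture, depth): 480x640x3 uint8, red, green, blue; 480x640 float32, mm along the optical axis (not along the pixel's ray), 0 where there is no reading.
- env.calibration(name): a dict with "K" (3x3 intrinsics, pixels), "k1" (the pictures are not rectified: a ray, as slopes to the right and down, at radius r is drawn at 1 + k1 r^2 times it, then the intrinsics apply), "camera_from_world" (4x4, takes a point from world to camera coordinates); the wrist camera has in their place "T_tool_cam" (4x4, takes a point from camera to tool coordinates, whose origin is the TCP and whose axes are the tool frame's). Camera axes: x right, y up, looking along -z (the intrinsics and any distortion apply to the point x, -y, -z); pixel columns grow to the right and rows downward; lengths in mm; the calibration is good to about 2 mm. A picture is of the moment at which its call begins: read the wrist's pose just before it. calibration takes no time and is no camera call.
- env.job_done(): hands the job in, once; it reports no verdict.
Trained networks look in the newest picture that a camera, given by its name, has taken for a name from the list of things; names that differ only in an ending like _2 or _b are one class to them, and where a whole thing is asked for, a point or a joint stands for the part that bears it (a point fixed in the world has none). Each returns a list of dicts, best first, with "p" (0 to 1); they miss things now and then, are a little off and sometimes report something else, mostly with a low value. They report only what shows in the picture. A call takes as long as a camera call. They do not tell look-alikes from the thing itself.
- env.search_frame(camera, label): "point" ([x, y, z] in mm, in world coordinates, good to about 4 mm: the middle of the surface that is visible of it).
The state is a dict: "time_s": time; "qpos": joint angles; "qvel": joint speeds; "effort": joint torques, N m; "ee_pos": TCP position; "ee_rot": TCP orientation; "force": force on the tool from outside, world axes, zero at the start; "torque": the same for the moment, N m; "gripper_width": finger opening in mm.
Only numpy, scipy, OpenCV 4.12 (cv2) and the standard library are available. Lean on these libraries where they do the work, as an engineer would, in place of code of your own. Each camera call takes 0.05 s, during which the arm holds its last target.

## Task

Pick up the draw hook by its handle, put its tip in the pull eye of the drain tray and drag the tray all the way out from under the dispensing deck with it, then stand the hook back on its black mat. Turn every measuring beaker lying on the bench mouth-down onto a peg of the tray, rim resting on the tray floor, and push the loaded tray fully home again. Leave the other things on the bench where they are.

Things in the scene. Friction and masses are not known exactly. Their poses are not given: they have to be found in the camera images.
- tray (a joint): Slide of the aluminium drain tray under the white deck: 0 fully home, 0.14 m fully out at its stop; grows as the tray comes out towards the robot. It runs stiffly (about 3 N), stays where left. Body of the tray: 290 mm wide, 160 mm deep, its front panel 62 mm high; home, the panel stands 10 mm behind the deck's front edge (deck underside 140 mm above the bench, deck top 156 mm).
- tray_eye (a point): Centre of the tray's pull eye, a horizontal U of 8 mm steel bar in the middle of the tray front, opening upwards and downwards, 50 mm above the bench. Clear opening 44 mm across (y) and 36 mm deep (x): 18 mm from this point to the inside of its outer bar and to the tray front. The middle of the outer bar is 22 mm from this point towards -x of this frame. x axis level and pointing into the stand (the tray comes out along -x), z up; moves with the tray.
- tray_peg0 (a point): Foot of drain peg 0, on the tray floor 18 mm above the bench; pegs 20 mm thick, round-topped, upright, 64 mm tall, in a row 90 mm apart across the tray, 50 mm behind the outer face of its front panel (peg 1 is in the middle, peg 0 to -y, peg 2 to +y). Axes as those of the eye; moves with the tray.
- tray_peg1 (a point): Foot of drain peg 1, on the tray floor 18 mm above the bench; pegs 20 mm thick, round-topped, upright, 64 mm tall, in a row 90 mm apart across the tray, 50 mm behind the outer face of its front panel (peg 1 is in the middle, peg 0 to -y, peg 2 to +y). Axes as those of the eye; moves with the tray.
- tray_peg2 (a point): Foot of drain peg 2, on the tray floor 18 mm above the bench; pegs 20 mm thick, round-topped, upright, 64 mm tall, in a row 90 mm apart across the tray, 50 mm behind the outer face of its front panel (peg 1 is in the middle, peg 0 to -y, peg 2 to +y). Axes as those of the eye; moves with the tray.
- hook: Draw hook, about 320 g, standing on a flat steel sole (90 x 48 mm, 6 mm thick). Handle: upright wooden block 90 mm long, 24 mm wide (y), from 6 to 48 mm above the underside of the sole, grasp it across y. From its front end an 8 mm steel shaft runs forward (+x) 38 mm above the underside and turns straight down at x = 130 mm. Origin: centre of the underside of the sole, on the handle's middle; x towards the hook end, z up.
- hook_tip (a point): Lower end of the down-turned tip of the hook: 130 mm ahead (+x) of the hook's origin and 4 mm above its level; the tip is 8 mm thick and reaches 30 mm below the shaft's underside.
- mat: Black rubber mat for the hook, 230 (x) x 120 (y) mm, 2 mm thick, fixed. Origin: centre of its underside; axes along its sides.
- beaker1: Square-section measuring beaker of stiff cream plastic, open at one end, closed by a grey base at the other: 50 x 50 mm outside, 80 mm long, 3.5 mm walls, 5 mm base (inside 43 x 43 mm, 75 mm deep), about 80 g. It starts lying on one flat side on the bench. Origin at its middle (25 mm above the bench when lying, 40 mm from rim and base); its x axis runs along the beaker towards the open mouth. May be absent (two or three of the three are there).
- beaker2: Square-section measuring beaker of stiff cream plastic, open at one end, closed by a grey base at the other: 50 x 50 mm outside, 80 mm long, 3.5 mm walls, 5 mm base (inside 43 x 43 mm, 75 mm deep), about 80 g. It starts lying on one flat side on the bench. Origin at its middle (25 mm above the bench when lying, 40 mm from rim and base); its x axis runs along the beaker towards the open mouth. May be absent (two or three of the three are there).
- beaker3: Square-section measuring beaker of stiff cream plastic, open at one end, closed by a grey base at the other: 50 x 50 mm outside, 80 mm long, 3.5 mm walls, 5 mm base (inside 43 x 43 mm, 75 mm deep), about 80 g. It starts lying on one flat side on the bench. Origin at its middle (25 mm above the bench when lying, 40 mm from rim and base); its x axis runs along the beaker towards the open mouth. May be absent (two or three of the three are there).
- filter: Oil filter, upright, 72 mm thick, 85 mm high. Not part of the job; leave it in place. Origin: centre of its underside.
- additive: Upright grey bottle, 60 mm thick, 150 mm high. Not part of the job; leave it in place. Origin: centre of its underside.
- grease: Grey jar with red lid, 70 mm thick, 70 mm high. Not part of the job; leave it in place. Origin: centre of its underside.
- socket: Steel socket standing upright, 38 mm thick, 40 mm high. Not part of the job; leave it in place. Origin: centre of its underside.
- wrench: Wrench lying flat. Not part of the job; leave it in place. Origin: in its middle.
- driver: Screwdriver lying flat. Not part of the job; leave it in place. Origin: in its middle.
- can: Plain metal can, 60 mm thick, 110 mm high. Not part of the job; leave it in place. Origin: centre of its underside.
Things that resemble listed ones, but are neither listed nor needed, are in the scene too. What is shaped like the beaker1 but blue or green is not meant. What is shaped like the hook but green is not meant.

How it is judged:
By the outcome, as a careful person would: the job done as asked, in the order asked, and still so for the second after the job is handed in, with the robot touching nothing.
Of beaker1, beaker2, beaker3 only 2 to 3 are there at a start; the rules pass over those that are not, and their reading is None.
At some moment in a run one of beaker1, beaker2, beaker3 may be knocked a few centimetres aside while the robot is not near it.
It also fails if it takes over 210 s, if anything falls off the work surface, if the arm or the gripper's body presses on something with over 40 N, if the wrist force passes 120 N, or if a joint passes its speed limit or range.

## Working session

There is one attempt and no reset: what is moved stays moved. The work goes in short steps, Python scripts to look and compute and a tool call to move; the robot and the scene stay as the last step left them, time stands still between calls to the robot, and variables do not carry over. Pictures are saved under pics/ and viewed, and the job is handed in when it is done.

Besides the shell and the picture viewer there is one more tool, called after "Request:" as a command line: name --argument value ..., lists and objects as JSON in quotes. arm_command: Moves the arm, as the interface text tells. Its arguments: {"type":"object","properties":{"slide":{"type":"array","items":{"type":"array","items":{"type":"number"}}},"turn":{"type":"array","items":{"type":"array","items":{"type":"number"}}},"grip":{"type":"array","items":{"type":"number"}},"newtons":{"type":"number"}},"required":["slide","turn","grip"]}

```bash
ls -la; mkdir -p pics
cat > h.py <<'E'
import numpy as np, cv2
from workcell import env
from scipy.spatial.transform import Rotation as R
def grab(n,fn=None):
    im,d=env.grab_frame(n)
    if fn: cv2.imwrite('pics/'+fn+'.png',im[:,:,::-1])
    return im,d
def camw(n):
    c=env.calibration(n)
    if n=='wrist':
        s=env.state(); T=np.eye(4); T[:3,:3]=R.from_euler('xyz',s['ee_rot'],degrees=True).as_matrix(); T[:3,3]=s['ee_pos']
        return c, T@np.array(c['T_tool_cam'])
    return c, np.linalg.inv(np.array(c['camera_from_world']))
def cloud(n,d,cw=None):
    c,T=cw or camw(n)
    K=np.array(c['K']);k1=c['k1']
    v,u=np.mgrid[0:480,0:640].astype(float)
    pts=np.stack([u.ravel(),v.ravel()],1)[:,None]
    n2=cv2.undistortPoints(pts,K,np.array([k1,0,0,0,0.]))[:,0]
    x=n2[:,0].reshape(480,640);y=n2[:,1].reshape(480,640)
    P=np.stack([x*d,-y*d,-d],-1)
    W=P@T[:3,:3].T+T[:3,3]
    W[d<=0]=np.nan
    return W
def proj(n,p,cw=None):
    c,T=cw or camw(n)
    q=np.linalg.inv(T)@np.append(p,1)
    K=np.array(c['K']);a=np.array([q[0],-q[1]])/-q[2];r=a@a
    a=a*(1+c['k1']*r); return K[:2,:2]@a+K[:2,2]
E
python3 - <<'E'
from h import *
print(env.state())
for n in('side','top','wrist'):
    grab(n,n+'0'); print(n,env.calibration(n))
E
```

```text
total 12
drwxr-xr-x  3 agent agent 4096 Dec  7 02:09 .
drwxr-xr-x 23 root  root  4096 Dec  7 02:09 ..
drwxr-xr-x  2 agent agent 4096 Dec  7 02:09 pics
{'time_s': 0.0, 'qpos': array([-7.33958234e+01,  1.83501994e+01,  8.97051218e+01,  1.15940920e-03,
        7.20412229e+01, -1.14599131e+00]), 'qvel': array([ 0.04274596,  0.01319435, -0.04617419, -0.01209118, -0.01631122,
       -0.01058935]), 'effort': array([ 3.76721800e-07, -4.12453687e+01, -2.31972599e+01,  7.27023580e-02,
        4.58435481e-02, -1.63268041e-04]), 'ee_pos': array([ 175.16100801, -547.14221836,  200.14342733]), 'ee_rot': array([-91.80015243,  89.90344959, 105.94965704]), 'force': array([-0.55581082, -0.25514494, -0.69770184]), 'torque': array([ 0.0419513 , -0.04589823, -0.03064378]), 'gripper_width': 91.66957318769356}
side {'K': array([[508.09376908,   0.        , 312.59624822],
       [  0.        , 508.09376908, 239.46805974],
       [  0.        ,   0.        ,   1.        ]]), 'k1': -0.07623046105240301, 'camera_from_world': array([[-9.76868444e-01, -2.12864233e-01, -2.04171839e-02,
         5.23058267e+02],
 
[... 662 characters left out ...]
1,  1.70418637e-02,  9.87034780e-01,
        -1.32150766e+03],
       [ 0.00000000e+00,  0.00000000e+00,  0.00000000e+00,
         1.00000000e+00]])}
wrist {'K': array([[374.31079354,   0.        , 320.28899273],
       [  0.        , 374.31079354, 234.54976663],
       [  0.        ,   0.        ,   1.        ]]), 'k1': -0.08073842263880023, 'T_tool_cam': array([[ 8.76280129e-04,  2.73278050e-01, -9.61934686e-01,
        -1.83400676e+02],
       [ 9.99999487e-01, -7.27945354e-04,  7.04151958e-04,
         6.09989767e-01],
       [-5.07806611e-04, -9.61934809e-01, -2.73278548e-01,
        -7.70352103e+01],
       [ 0.00000000e+00,  0.00000000e+00,  0.00000000e+00,
         1.00000000e+00]])}
```

View pics/top0.png

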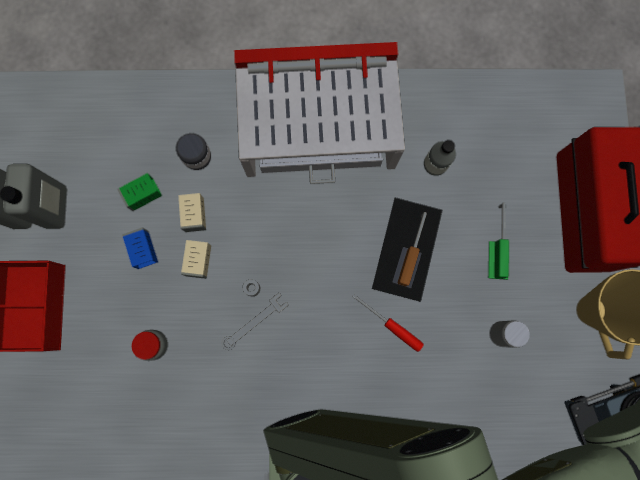

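View pics/side0.png

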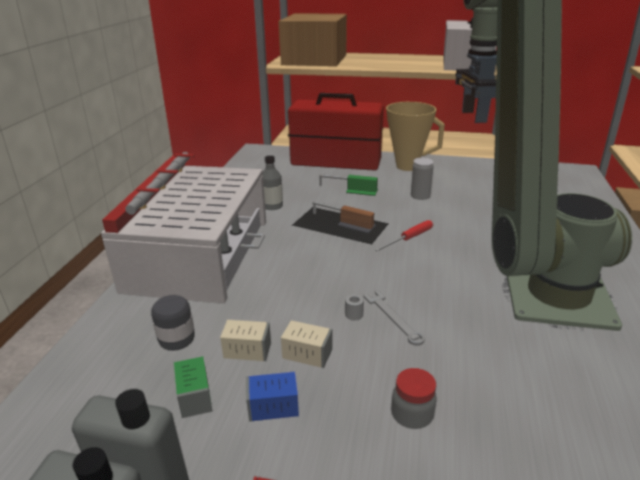

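The top picture shows two hook candidates: orange-brown on the black mat at (410,265), which I want, and a green one at (499,257), the decoy. There are four beaker shapes: cream at (191,212) and (196,258), which I want, green at (140,191) and blue at (140,248). The tray eye is at (322,172). Next I'll crop close and measure.

Run:
```python
from h import *
im,d=grab('top')
W=cloud('top',d); np.save('top0.npy',W); cv2.imwrite('pics/x.png',im[:,:,::-1])
a=cv2.resize(im[170:310,110:230],None,fx=3.3,fy=4,interpolation=cv2.INTER_CUBIC)
b=cv2.resize(im[170:310,360:480],None,fx=3.3,fy=4,interpolation=cv2.INTER_CUBIC)
cv2.imwrite('pics/crop0.png',np.hstack([a,b])[:,:,::-1])
for l in('hook','hook_tip','mat','beaker1','tray_eye','filter','additive','grease','socket','can','wrench','driver'):
    for r in env.search_frame('top',l): print(l,np.round(r['point']),round(r['p'],2), np.round(proj('top',r['point'])))
hsv=cv2.cvtColor(im,cv2.COLOR_RGB2HSV)
def comp(m,nm,amin=60):
    n,lab,st,_=cv2.connectedComponentsWithStats(m.astype(np.uint8))
    for i in range(1,n):
        if st[i,4]<amin: continue
        k=lab==i; P=W[k]; P=P[~np.isnan(P[:,0])]; z=np.percentile(P[:,2],80) if len(P) else 0
        T=P[abs(P[:,2]-z)<5]
        if len(T)<10: continue
        r=cv2.minAreaRect(T[:,:2].astype(np.float32))
        print(nm,st[i],'z',round(z,1),'rect',np.round(r[0],1),np.round(r[1],1),round(r[2],1))
H,S,V=[hsv[...,i].astype(int) for i in range(3)]
comp((H>12)&(H<32)&(S>30)&(V>170),'cream')
comp((H>5)&(H<22)&(S>100)&(V>80),'orange')
comp((V<45)&(np.mgrid[0:480,0:640][0]<320),'black')
```

```text
hook [ 470. -218.   42.] 0.86 [405. 263.]
hook [ 491. -435.   41.] 0.68 [497. 254.]
hook_tip [ 474. -224.   44.] 0.94 [408. 261.]
hook_tip [ 489. -436.   42.] 0.91 [498. 255.]
hook_tip [ 526. -221.    2.] 0.17 [403. 242.]
mat [ 528. -224.    6.] 0.9 [404. 241.]
beaker1 [482. 271.  48.] 0.84 [194. 259.]
beaker1 [508. 398.  47.] 0.84 [139. 249.]
beaker1 [650. 407.  53.] 0.66 [137. 188.]
beaker1 [599. 283.  51.] 0.61 [189. 210.]
tray_eye [708. -27.  38.] 0.64 [322. 165.]
filter [733. 279.  84.] 0.73 [189. 150.]
additive [ 710. -291.  101.] 0.57 [438. 156.]
additive [707. -18.  35.] 0.22 [318. 166.]
grease [288. 363.  70.] 0.87 [148. 346.]
socket [420. 143.  36.] 0.5 [249. 287.]
can [ 305. -423.  110.] 0.86 [506. 335.]
wrench [347. 133.   9.] 0.8 [255. 319.]
driver [ 316. -200.   22.] 0.76 [398. 331.]
driver [481. 268.  51.] 0.45 [194. 260.]
cream [179 194  23  32 546] z 53.4 rect [599.6 281.5] [72.7 47.7] 5.4
cream [182 241  25  33 610] z 53.6 rect [488.1 268.8] [48.6 73.4] 83.8
orange [400 247  19  38 362] z 54.1 rect [ 464.6 -225.6] [22.6 87.7] 70.9
orange [598 270  42  89 469] z 203.0 rect [ 361.7 -627.9] [ 88.3 152.5] 84.4
orange [601 333  12  19  97] z 83.5 rect [ 276.7 -659.9] [22.2 12.7] 15.5
black [571 138  18 131 519] z 118.1 rect [ 599.  -603.1] [ 12.9 298.8] 89.5
black [440 141  14  14 147] z 152.9 rect [ 717.9 -303.8] [23.7 24.3] 9.4
black [178 146  29  19 113] z 77.2 rect [721.3 271.5] [29.1 67.6] 16.6
black [429 151  19  17  64] z 89.3 rect [ 703.  -289.4] [50.8 15.6] 44.7
black [619 162  20  62 535] z 240.2 rect [ 598.3 -660.3] [114.4  15.9] 0.2
black [  0 186  22  18 304] z 231.0 rect [597.5 616.3] [32.  33.2] 7.0
black [ 372  198   70  104 3772] z 6.5 rect [ 509.7 -229.3] [118.4 227.7] 74.5
black [  0 210  64  19 716] z 140.3 rect [568.4 633.3] [11.2 86.7] 1.9
black [563 239  12  30 119] z 48.0 rect [ 491.3 -603.9] [ 4.5 59.3] 88.7
black [495 241   6  37 137] z 43.8 rect [ 478.3 -433.7] [ 6.6 84.4] 89.6
```

View pics/crop0.png

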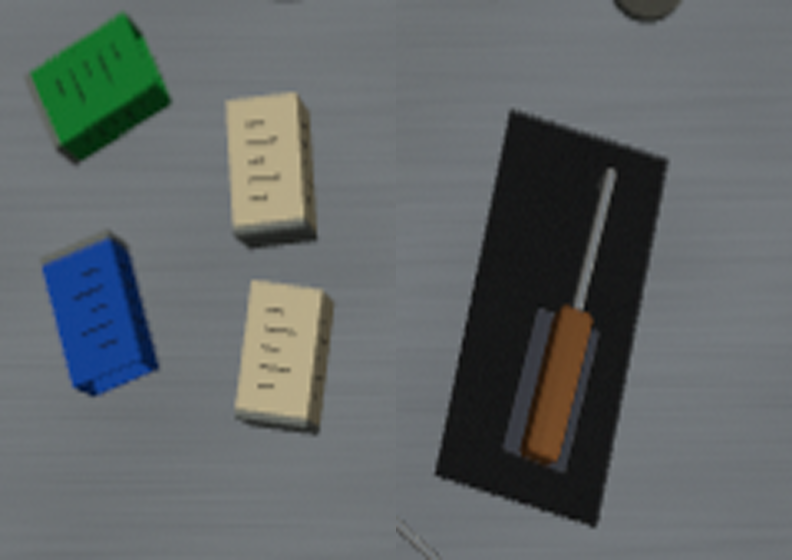

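Both cream beakers have their grey base on the near side, so the mouths point away from the robot. Now the tray geometry and the wrist kinematics convention.

```bash
cat >> h.py <<'E'
def toolR(): return R.from_euler('xyz',env.state()['ee_rot'],degrees=True).as_matrix()
def down(yaw):  # jaw axis angle
    c,s=np.cos(np.radians(yaw)),np.sin(np.radians(yaw))
    return np.array([[0,c,s],[0,s,-c],[-1,0,0.]])
def delta(pos,Rt):
    s=env.state(); Rc=toolR()
    sl=Rc.T@(np.array(pos)-s['ee_pos'])/10
    rv=R.from_matrix(Rc.T@Rt).as_rotvec()
    print('slide cm',np.round(sl,2),'turn',np.round(rv,3),'deg',round(np.degrees(np.linalg.norm(rv)),1))
E
python3 - <<'E'
from h import *
s=env.state();print(np.round(toolR(),3)); print(np.round(s['qpos'],1))
W=np.load('top0.npy'); im=cv2.imread('pics/x.png')
# eye & panel region
sub=W[140:200,230:410]
for v in (150,155,158,160,162,165,168,172,178,182,184):
    print(v,[tuple(np.round(W[v,u]).tolist()) for u in (260,290,312,322,332,355,380)])
cv2.imwrite('pics/tray0.png',cv2.resize(im[130:195,225:415],None,fx=4,fy=4,interpolation=cv2.INTER_CUBIC))
E
```

```text
[[ 0.     0.305 -0.952]
 [-0.    -0.952 -0.305]
 [-1.     0.    -0.   ]]
[-73.4  18.3  89.6   0.   72.   -1.1]
150 [(708.0, 110.0, 158.0), (707.0, 44.0, 160.0), (708.0, -4.0, 156.0), (707.0, -25.0, 158.0), (708.0, -47.0, 156.0), (707.0, -98.0, 157.0), (707.0, -152.0, 158.0)]
155 [(698.0, 110.0, 155.0), (697.0, 44.0, 157.0), (697.0, -3.0, 155.0), (699.0, -25.0, 148.0), (740.0, -52.0, 15.0), (738.0, -108.0, 19.0), (733.0, -167.0, 35.0)]
158 [(693.0, 110.0, 149.0), (731.0, 50.0, 20.0), (731.0, -3.0, 18.0), (731.0, -28.0, 18.0), (730.0, -52.0, 23.0), (729.0, -107.0, 23.0), (718.0, -164.0, 60.0)]
160 [(720.0, 120.0, 41.0), (727.0, 50.0, 18.0), (728.0, -3.0, 14.0), (726.0, -28.0, 18.0), (712.0, -50.0, 64.0), (712.0, -104.0, 64.0), (712.0, -163.0, 63.0)]
162 [(717.0, 121.0, 37.0), (709.0, 48.0, 61.0), (708.0, -3.0, 63.0), (708.0, -27.0, 62.0), (707.0, -50.0, 66.0), (709.0, -104.0, 60.0), (714.0, -166.0, 41.0)]
165 [(704.0, 119.0, 57.0), (702.0, 48.0, 61.0), (704.0, -3.0, 52.0), (707.0, -27.0, 43.0), (704.0, -50.0, 53.0), (709.0, -106.0, 33.0), (713.0, -168.0, 19.0)]
168 [(699.0, 120.0, 45.0), (702.0, 49.0, 36.0), (704.0, -3.0, 26.0), (706.0, -27.0, 17.0), (695.0, -50.0, 58.0), (712.0, -109.0, -3.0), (710.0, -170.0, 2.0)]
172 [(702.0, 124.0, 2.0), (702.0, 51.0, -1.0), (688.0, -3.0, 50.0), (701.0, -28.0, -0.0), (687.0, -50.0, 52.0), (700.0, -108.0, 4.0), (700.0, -170.0, 1.0)]
178 [(687.0, 124.0, -0.0), (688.0, 51.0, -4.0), (671.0, -3.0, 56.0), (686.0, -27.0, 0.0), (671.0, -50.0, 55.0), (686.0, -108.0, 0.0), (684.0, -169.0, 4.0)]
182 [(677.0, 124.0, -0.0), (677.0, 51.0, -2.0), (662.0, -3.0, 54.0), (662.0, -26.0, 55.0), (662.0, -50.0, 53.0), (676.0, -108.0, -1.0), (674.0, -169.0, 3.0)]
184 [(671.0, 123.0, 3.0), (671.0, 51.0, 1.0), (672.0, -3.0, -1.0), (670.0, -27.0, 2.0), (670.0, -52.0, 2.0), (671.0, -108.0, -1.0), (671.0, -169.0, -2.0)]
```

View pics/tray0.png

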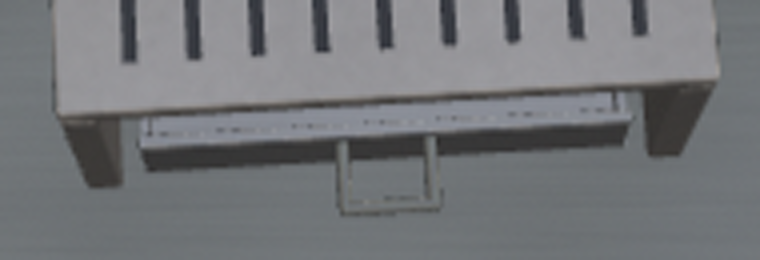

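Run:
```python
from h import *
delta([440,-225,230],down(-108))
W=np.load('top0.npy')
z=W[...,2]; 
pts=[]
for u in range(245,400,3):
    col=W[100:200,u]; k=(col[:,2]>148)&(col[:,2]<165)
    if k.any(): pts.append(col[k][np.argmin(col[k][:,0])])
pts=np.array(pts); l=cv2.fitLine(pts[:,:2].astype(np.float32),cv2.DIST_HUBER,0,.01,.01).ravel();print('deck edge',l, np.degrees(np.arctan2(l[1],l[0])))
```

```text
slide cm [ -2.9  -22.66 -35.05] turn [ 0.624 -0.    -0.   ] deg 35.8
deck edge [ 5.06266356e-02 -9.98717666e-01  6.98371460e+02 -1.59186325e+01] -87.09806
```

Request:
arm_command --slide '[[-2.9,-22.7,-35.0],[-2.9,-22.7,-35.0],[-2.9,-22.7,-35.0],[-2.9,-22.7,-35.0],[-2.9,-22.7,-35.0],[-2.9,-22.7,-35.0],[-2.9,-22.7,-35.0],[-2.9,-22.7,-35.0],[-2.9,-22.7,-35.0],[-2.9,-22.7,-35.0],[-2.9,-22.7,-35.0],[-2.9,-22.7,-35.0],[-2.9,-22.7,-35.0],[-2.9,-22.7,-35.0]]' --turn '[[0.624,0,0],[0.624,0,0],[0.624,0,0],[0.624,0,0],[0.624,0,0],[0.624,0,0],[0.624,0,0],[0.624,0,0],[0.624,0,0],[0.624,0,0],[0.624,0,0],[0.624,0,0],[0.624,0,0],[0.624,0,0]]' --grip '[0,0,0,0,0,0,0,0,0,0,0,0,0,0]'

```text
time_s: 1.97
ee_pos: [438.8, -225.3, 229.8]
ee_rot: [52.1, 89.9, -145.9]
force: [-0.4, -0.9, 0.2]
gripper_width: 91.0
```

Run:
```python
from h import *
s=env.state(); print(s['ee_pos'],s['qpos'])
cw=camw('wrist')
im,d=grab('wrist','w1'); W=cloud('wrist',d,cw); np.save('w1.npy',W)
hsv=cv2.cvtColor(im,cv2.COLOR_RGB2HSV)
H,S,V=[hsv[...,i].astype(int) for i in range(3)]
def comp(m,nm,amin=300):
    n,lab,st,_=cv2.connectedComponentsWithStats(m.astype(np.uint8))
    for i in range(1,n):
        if st[i,4]<amin: continue
        P=W[lab==i]; P=P[~np.isnan(P[:,0])]
        if len(P)<50: continue
        z=np.percentile(P[:,2],80); T=P[abs(P[:,2]-z)<5]
        r=cv2.minAreaRect(T[:,:2].astype(np.float32))
        print(nm,st[i],'z',round(z,1),'rect',np.round(r[0],1),np.round(r[1],1),round(r[2],1),'median',np.round(np.median(T,0),1))
comp((H>5)&(H<22)&(S>100)&(V>60),'orange')
comp((V<45),'black')
```

```text
[ 438.81338329 -225.30158793  229.81741091] [-2.84819146e+01  9.87020383e+00  9.69605795e+01 -4.65040344e-02
  7.31922940e+01  7.95540300e+01]
orange [ 297  136   24   92 2145] z 50.1 rect [ 466.3 -222.3] [23.3 88.9] 72.0 median [ 468.3 -223.4   49.4]
orange [ 102  304   35   64 1102] z 341.1 rect [ 482.3 -188.9] [ 3.1 15.7] 70.2 median [ 482.9 -189.4  340.1]
orange [ 505  304   35   64 1056] z 341.2 rect [ 452.3 -281.1] [ 2.7 15.5] 73.7 median [ 453.2 -281.3  340. ]
orange [ 303  374  321   34 6117] z 351.2 rect [ 453.6 -264.7] [71.9  7.5] 73.7 median [ 452.7 -261.6  349.6]
black [  237    20   119   220 16896] z 2.3 rect [ 511.6 -226.5] [116.9 227. ] 74.6 median [ 538.4 -228.3    1.6]
black [ 180  261   50   60 1757] z 285.4 rect [ 463.5 -185.8] [ 3.7 11.8] 89.1 median [ 466.1 -186.   285.1]
black [ 411  261   51   60 1822] z 285.7 rect [ 435.3 -273.5] [ 3.9 12.3] 62.6 median [ 438.3 -273.6  285.6]
black [    0   287   640   159 29317] z 360.7 rect [ 466.9 -234.6] [125.2  12.6] 71.5 median [ 463.3 -233.6  359.4]
black [ 490  287  145   98 4415] z 341.3 rect [ 453.3 -289. ] [17.5 31.8] 21.6 median [ 456.3 -288.2  340.7]
black [194 355  19  32 338] z 295.9 rect [ 445.4 -180. ] [ 1.3 15.3] 73.0 median [ 444.5 -179.7  294.8]
black [428 355  20  32 340] z 296.3 rect [ 417.2 -266.8] [ 1.1 14.9] 72.1 median [ 416.6 -266.5  295.5]
black [581 463  46  17 663] z 361.9 rect [ 434.7 -284.4] [16.  6.] 15.9 median [ 432.  -285.9  360.3]
```

View pics/w1.png

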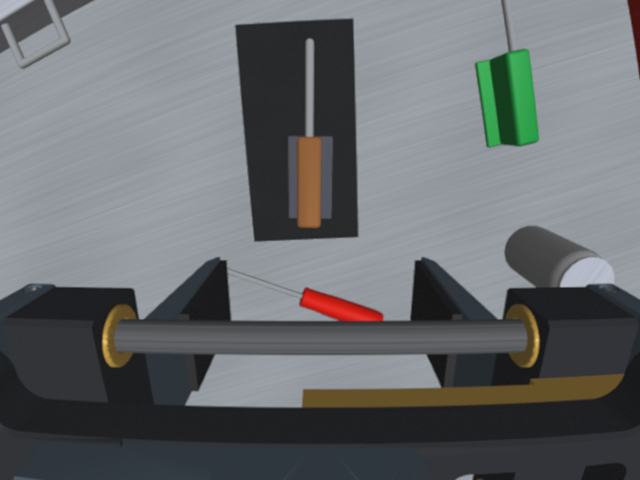

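The wrist view shows the orange-brown hook standing on the mat, handle at (310,182). The green decoy is at (510,95), clearly separate. Going for the orange one.

Run:
```python
from h import *
delta([467,-223,22],down(-108))
```

```text
slide cm [20.78 -1.14 -2.62] turn [-0.001  0.    -0.001] deg 0.1
```

Request:
arm_command --slide '[[4,-1.1,-2.6],[8,-1.1,-2.6],[11.5,-1.1,-2.6],[14,-1.1,-2.6],[16,-1.1,-2.6],[17.5,-1.1,-2.6],[19,-1.1,-2.6],[20,-1.1,-2.6],[20.8,-1.1,-2.6],[20.8,-1.1,-2.6],[20.8,-1.1,-2.6],[20.8,-1.1,-2.6],[20.8,-1.1,-2.6],[20.8,-1.1,-2.6],[20.8,-1.1,-2.6],[20.8,-1.1,-2.6],[20.8,-1.1,-2.6]]' --turn '[[0,0,0],[0,0,0],[0,0,0],[0,0,0],[0,0,0],[0,0,0],[0,0,0],[0,0,0],[0,0,0],[0,0,0],[0,0,0],[0,0,0],[0,0,0],[0,0,0],[0,0,0],[0,0,0],[0,0,0]]' --grip '[0,0,0,0,0,0,0,0,0,0,255,255,255,255,255,255,255]' --newtons 45

```text
time_s: 3.43
ee_pos: [467.7, -222.3, 22.2]
ee_rot: [162.1, 90.0, -35.9]
force: [-0.5, 0.1, -0.3]
gripper_width: 47.3
```

Run:
```python
from h import *
s=env.state(); print(s['ee_pos'],s['gripper_width'],s['force'])
W=np.load('w1.npy'); 
# eye estimate from w1
for v,u in ((62,25),(45,40),(40,66),(60,45),(15,5),(30,15),(20,60),(8,55)): print(v,u,np.round(W[v,u],0))
```

```text
[ 467.68606553 -222.3055027    22.17324505] 47.312663190015975 [-0.47203679  0.0521135  -0.26861396]
62 25 [663.  -4.  54.]
45 40 [695.   8.  -1.]
40 66 [666. -52.  53.]
60 45 [679.   9.   1.]
15 5 [707.  -7.  61.]
30 15 [704.   7.  34.]
20 60 [686. -52.  50.]
8 55 [697. -52.  51.]
```

Request:
arm_command --slide '[[0,0,0],[0,0,0],[0,0,0],[0,0,0],[0,0,0],[0,0,0],[0,0,0],[0,0,0],[-1,0,0],[-3,0,0],[-5,0,0],[-7,0,0],[-8,0,0],[-8,0,0]]' --turn '[[0,0,0],[0,0,0],[0,0,0],[0,0,0],[0,0,0],[0,0,0],[0,0,0],[0,0,0],[0,0,0],[0,0,0],[0,0,0],[0,0,0],[0,0,0],[0,0,0]]' --grip '[255,255,255,255,255,255,255,255,255,255,255,255,255,255]'

```text
time_s: 4.6
ee_pos: [469.0, -222.9, 104.4]
ee_rot: [172.2, 89.7, -25.8]
force: [-0.0, 0.3, -3.4]
gripper_width: 23.9
```

Run:
```python
from h import *
s=env.state(); print(s['ee_pos'],s['gripper_width'],s['force'],s['qpos'])
cw=camw('wrist'); im,d=grab('wrist','w2'); W=cloud('wrist',d,cw); np.save('w2.npy',W)
for u in range(300,330,3): print(u,[tuple(np.round(W[v,u]).tolist()) for v in (20,60,100)])
```

```text
[ 468.96773657 -222.91364325  104.39802278] 23.926873603731014 [-0.04899004  0.2857423  -3.35457908] [-2.66950438e+01  1.79875816e+01  1.05332008e+02  5.23623773e-03
  5.63915773e+01  8.13044346e+01]
300 [(619.0, -257.0, 1.0), (593.0, -249.0, 0.0), (567.0, -240.0, 1.0)]
303 [(618.0, -259.0, 3.0), (593.0, -251.0, 1.0), (566.0, -242.0, 3.0)]
306 [(617.0, -261.0, 3.0), (592.0, -253.0, 2.0), (566.0, -244.0, 1.0)]
309 [(617.0, -263.0, 2.0), (591.0, -255.0, 1.0), (565.0, -246.0, 2.0)]
312 [(584.0, -257.0, 124.0), (570.0, -253.0, 124.0), (555.0, -248.0, 124.0)]
315 [(583.0, -258.0, 125.0), (569.0, -254.0, 126.0), (554.0, -249.0, 125.0)]
318 [(583.0, -259.0, 127.0), (569.0, -255.0, 126.0), (554.0, -250.0, 127.0)]
321 [(583.0, -261.0, 126.0), (568.0, -256.0, 126.0), (553.0, -251.0, 125.0)]
324 [(582.0, -262.0, 127.0), (568.0, -257.0, 127.0), (553.0, -252.0, 126.0)]
327 [(582.0, -263.0, 125.0), (567.0, -258.0, 126.0), (553.0, -254.0, 125.0)]
```

View pics/w2.png

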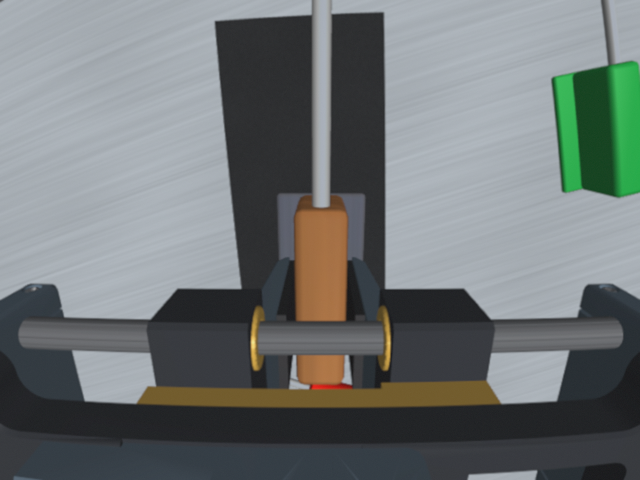

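Run:
```python
from h import *
delta([557.7,-33.8,100],down(-87))
```

```text
slide cm [  0.28 -20.71  -2.71] turn [-0.367 -0.002 -0.001] deg 21.0
```

Request:
arm_command --slide '[[0.3,-2,-0.3],[0.3,-4.5,-0.5],[0.3,-7.5,-0.9],[0.3,-10.5,-1.3],[0.3,-13.5,-1.8],[0.3,-16.5,-2.2],[0.3,-19,-2.5],[0.3,-20.2,-2.7],[0.3,-20.7,-2.7],[0.3,-20.7,-2.7],[0.3,-20.7,-2.7],[0.3,-20.7,-2.7]]' --turn '[[-0.04,0,0],[-0.08,0,0],[-0.13,0,0],[-0.18,0,0],[-0.24,0,0],[-0.3,0,0],[-0.34,0,0],[-0.367,0,0],[-0.367,0,0],[-0.367,0,0],[-0.367,0,0],[-0.367,0,0]]' --grip '[255,255,255,255,255,255,255,255,255,255,255,255]'

```text
time_s: 5.65
ee_pos: [556.3, -35.0, 98.6]
ee_rot: [17.3, 89.9, -159.8]
force: [0.0, -0.5, -3.1]
gripper_width: 23.8
```

Run:
```python
from h import *
s=env.state(); print(s['ee_pos'],s['gripper_width'],s['force'],s['qpos'])
cw=camw('wrist'); im,d=grab('wrist','w3'); W=cloud('wrist',d,cw); np.save('w3.npy',W)
it,dt=grab('top'); Wt=cloud('top',dt); np.save('t3.npy',Wt)
i2,d2=grab('side')
c=[cv2.resize(it[130:210,270:370],(400,320),interpolation=cv2.INTER_CUBIC),cv2.resize(i2[170:270,190:315],(400,320),interpolation=cv2.INTER_CUBIC)]
cv2.imwrite('pics/c3.png',np.hstack(c)[:,:,::-1])
```

```text
[556.32501238 -34.96821991  98.56323886] 23.835506148247596 [ 0.0425101  -0.47617974 -3.0605633 ] [-4.75689914e+00  2.16259555e+01  1.00520828e+02 -4.12554702e-02
  5.79282980e+01  8.23289559e+01]
```

View pics/c3.png

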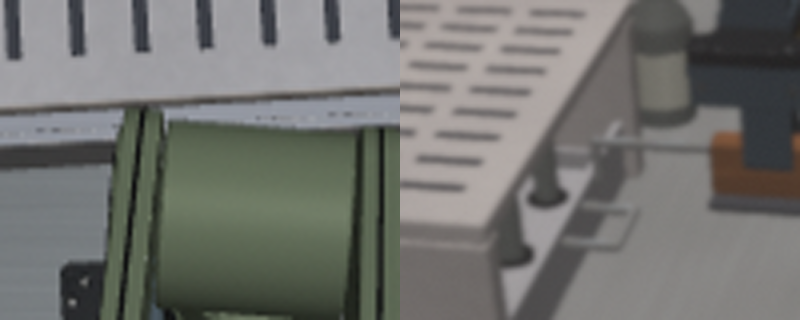

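View pics/w3.png

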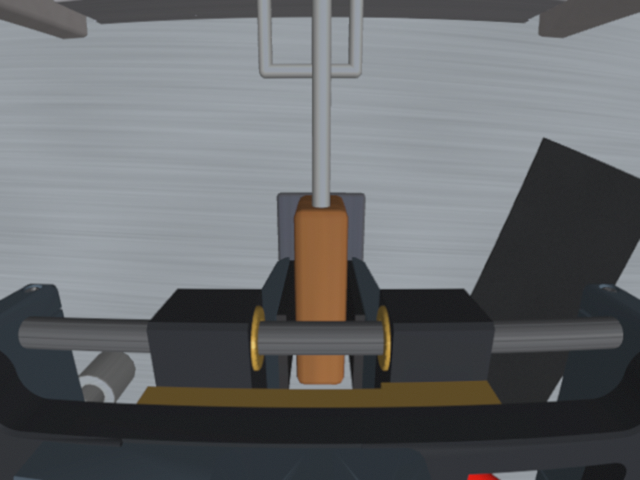

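Run:
```python
from h import *
W=np.load('w3.npy'); cw=camw('wrist')
m=(abs(W[...,2]-52)<7); m[120:]=False; m[:,:240]=False; m[:,390:]=False
P=W[m]; 
bar=np.zeros_like(m); bar[60:80,262:308]=1; bar[60:80,334:360]=1
B=W[m&bar]; print('bar',len(B),B.mean(0),B.min(0),B.max(0))
l=cv2.fitLine(B[:,:2].astype(np.float32),cv2.DIST_HUBER,0,.01,.01).ravel();print(l,np.degrees(np.arctan2(l[1],l[0])))
print('leg L',np.nanmedian(W[30:55,262:270][m[30:55,262:270]],0),'leg R',np.nanmedian(W[30:55,352:360][m[30:55,352:360]],0))
S=W[20:180,318:324]; print('shaft',np.round(S[0].mean(0)),np.round(S[-1].mean(0)))
# panel top edge
Q=W[0:25]; k=(Q[...,2]>50)&(Q[...,2]<72); Pk=Q[k];print('panel',len(Pk)); 
s=env.state();Rc=toolR();print('jaw',Rc[:,1])
```

```text
bar 1116 [666.06667915 -21.98408411  52.88862465] [660.71540185 -52.357551    48.37518835] [673.12074492   3.98922533  55.66141479]
[ 5.4727811e-02 -9.9850130e-01  6.6591699e+02 -2.2076962e+01] -86.862755
leg L [679.97096484   1.95565118  53.20834101] leg R [682.29834795 -48.84965002  53.44809923]
shaft [676. -29. 120.] [613. -33. 121.]
panel 2877
jaw [ 5.11448369e-02 -9.98691203e-01  2.93020559e-04]
```

Request:
arm_command --slide '[[0,-0.5,-0.2],[0,-0.5,-0.2],[0.8,-0.5,-0.2],[1.6,-0.5,-0.2],[2.4,-0.5,-0.2],[3.2,-0.5,-0.2],[4,-0.5,-0.2],[4.7,-0.5,-0.2],[5.2,-0.5,-0.2],[5.2,-0.5,-0.2],[5.2,-0.5,-0.2]]' --turn '[[0,0,0],[0,0,0],[0,0,0],[0,0,0],[0,0,0],[0,0,0],[0,0,0],[0,0,0],[0,0,0],[0,0,0],[0,0,0]]' --grip '[255,255,255,255,255,255,255,255,255,255,255]'

```text
time_s: 6.72
ee_pos: [558.9, -28.7, 46.6]
ee_rot: [1.0, 90.0, -176.0]
force: [0.9, 0.8, -2.8]
gripper_width: 23.3
```

Run:
```python
from h import *
s=env.state(); print(s['ee_pos'],s['gripper_width'],s['force'])
i2,d2=grab('side')
im,d=grab('wrist')
c=[cv2.resize(im[0:200,220:420],(400,400)),cv2.resize(i2[170:270,190:290],(400,400),interpolation=cv2.INTER_CUBIC)]
cv2.imwrite('pics/c4.png',np.hstack(c)[:,:,::-1])
```

```text
[558.8573685  -28.70822284  46.61071616] 23.3253209605494 [ 0.87880066  0.76973536 -2.79823756]
```

View pics/c4.png

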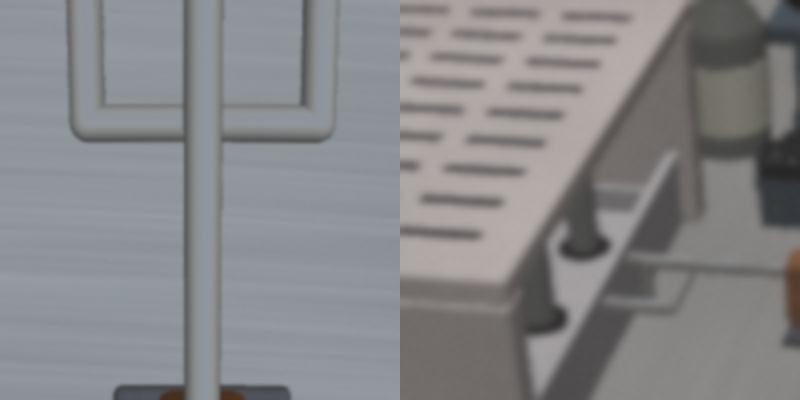

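The tip is inside the eye: the shaft crosses the outer bar centred and lies above it. Dragging.

Request:
arm_command --slide '[[0,0,0.4],[0,0,0.8],[0,0,1.2],[0,0,1.6],[0,0,2.2],[0,0,3],[0,0,3.8],[0,0,4.6],[0,0,5.4],[0,0,6.2],[0,0,7],[0,0,7.8],[0,0,8.6],[0,0,9.4],[0,0,10.2],[0,0,11],[0,0,11.8],[0,0,12.4],[0,0,13],[0,0,13]]' --turn '[[0,0,0],[0,0,0],[0,0,0],[0,0,0],[0,0,0],[0,0,0],[0,0,0],[0,0,0],[0,0,0],[0,0,0],[0,0,0],[0,0,0],[0,0,0],[0,0,0],[0,0,0],[0,0,0],[0,0,0],[0,0,0],[0,0,0],[0,0,0]]' --grip '[255,255,255,255,255,255,255,255,255,255,255,255,255,255,255,255,255,255,255,255]'

```text
time_s: 8.48
ee_pos: [425.8, -35.4, 46.2]
ee_rot: [-7.3, 89.7, 175.7]
force: [0.4, -0.2, -2.6]
gripper_width: 23.7
```

Run:
```python
from h import *
s=env.state(); print(s['ee_pos'],s['gripper_width'],s['force'],s['torque'])
cw=camw('wrist');im,d=grab('wrist','w5'); W=cloud('wrist',d,cw)
B=W[40:90,262:360]; k=abs(B[...,2]-52)<5; print(np.nanmedian(B[k],0))
i2,d2=grab('side','s5')
```

```text
[425.78866743 -35.39002311  46.22825426] 23.674833667803433 [ 0.4134325  -0.16440204 -2.59583401] [ 0.0264095  -0.00900481 -0.00021301]
[nan nan nan]
  return np.nanmean(a, axis, out=out, keepdims=keepdims)
```

View pics/s5.png

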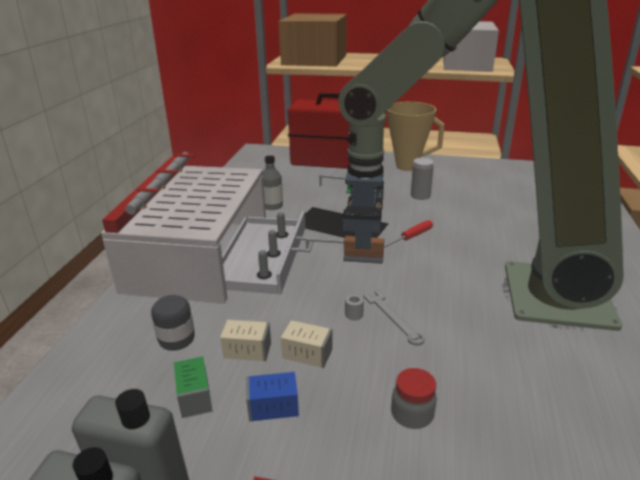

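View pics/w5.png

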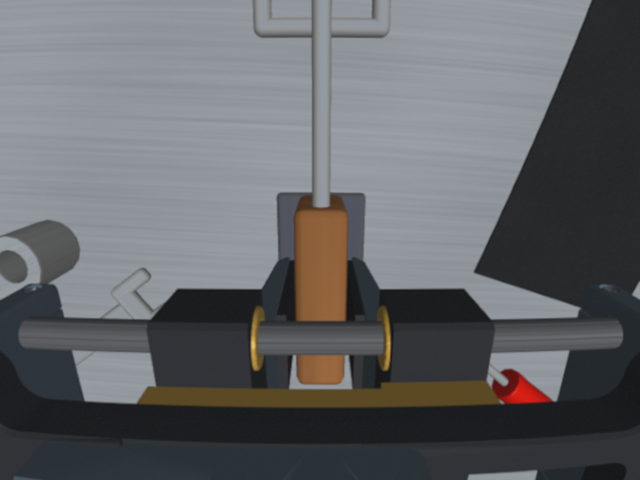

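The tray is following. Finishing slowly up to the stop.

Request:
arm_command --slide '[[0,0,0.4],[0,0,0.8],[0,0,1.2],[0,0,1.5],[0,0,1.8],[0,0,2.0],[0,0,2.2],[0,0,2.2],[0,0,2.2]]' --turn '[[0,0,0],[0,0,0],[0,0,0],[0,0,0],[0,0,0],[0,0,0],[0,0,0],[0,0,0],[0,0,0]]' --grip '[255,255,255,255,255,255,255,255,255]'

```text
time_s: 9.33
ee_pos: [408.8, -36.9, 47.6]
ee_rot: [170.0, 89.8, -6.9]
force: [4.7, -0.4, -1.3]
gripper_width: 23.7
```

Run:
```python
from h import *
s=env.state(); print(s['ee_pos'],s['gripper_width'],s['force'],s['torque'])
cw=camw('wrist');im,d=grab('wrist','w6'); W=cloud('wrist',d,cw)
k=abs(W[:60,:,2]-52)<5; P=W[:60][k]; P=P[abs(P[:,1]+33)<30]; print(len(P),P.min(0),np.median(P,0))
```

```text
[408.83146025 -36.92006686  47.61499599] 23.682300993389955 [ 4.72216451 -0.42804096 -1.27707919] [ 0.11161065 -1.00802833 -0.03481926]
2709 [524.75478823 -60.71441792  47.69606097] [530.42011958 -36.84948794  52.96073925]
```

Request:
arm_command --slide '[[0,0,0.2],[0,0,0.4],[0,0,0.6],[0,0,0.8],[0,0,0.8],[0,0,0.8]]' --turn '[[0,0,0],[0,0,0],[0,0,0],[0,0,0],[0,0,0],[0,0,0]]' --grip '[255,255,255,255,255,255]'

```text
time_s: 9.88
ee_pos: [408.4, -37.6, 48.8]
ee_rot: [173.8, 88.9, -3.2]
force: [19.7, 2.1, -10.7]
gripper_width: 23.8
```

Run:
```python
from h import *
s=env.state(); print(s['ee_pos'],s['gripper_width'],s['force'],s['torque'])
cw=camw('wrist');im,d=grab('wrist','w7'); W=cloud('wrist',d,cw)
k=abs(W[:60,:,2]-52)<5; P=W[:60][k]; P=P[abs(P[:,1]+33)<30]; print(len(P),P.min(0),np.median(P,0))
```

```text
[408.44698236 -37.56217284  48.76672828] 23.84120557658558 [ 19.74393972   2.08787349 -10.66175328] [ 0.4218961  -2.96820824  0.18690838]
2696 [524.62229748 -60.73771891  48.33257538] [530.44525273 -36.96775808  52.94411641]
```

Force 20 N with no further motion means it's at the stop. Now I relax, raise the tip out, and check the hook in the hand.

Request:
arm_command --slide '[[0,0,-0.6],[0,0,-1.2],[0,0,-1.8],[0,0,-1.9],[0,0,-1.9],[-1,0,-1.9],[-2.2,0,-1.9],[-3.6,0,-1.9],[-5,0,-1.9],[-6,0,-1.9],[-6.5,0,-1.9],[-6.5,0,-1.9],[-6.5,0,-1.9]]' --turn '[[0,0,0],[0,0,0],[0,0,0],[0,0,0],[0,0,0],[0,0,0],[0,0,0],[0,0,0],[0,0,0],[0,0,0],[0,0,0],[0,0,0],[0,0,0]]' --grip '[255,255,255,255,255,255,255,255,255,255,255,255,255]'

```text
time_s: 11.02
ee_pos: [417.3, -36.1, 111.5]
ee_rot: [-3.8, 89.9, 179.2]
force: [-0.0, 0.3, -3.5]
gripper_width: 23.6
```

Run:
```python
from h import *
s=env.state(); print(s['ee_pos'],s['gripper_width'],s['force'],s['torque'])
cw=camw('wrist');im,d=grab('wrist','w8'); W=cloud('wrist',d,cw); np.save('w8.npy',W)
for v in (5,60,120,190,): print(np.round(np.nanmedian(W[v,317:325],0),1))
print('handle top',np.round(np.nanmedian(W[220:225,310:330].reshape(-1,3),0)),np.round(np.nanmedian(W[360:370,310:330].reshape(-1,3),0)))
k=abs(W[:120,:,2]-52)<5; P=W[:120][k]; P=P[abs(P[:,1]+33)<40]; print(len(P),P.min(0),np.median(P,0))
i2,d2=grab('side'); cv2.imwrite('pics/c8.png',np.hstack([im,cv2.resize(i2[150:310,200:413],(640,480))])[:,:,::-1][:, ::1]); 
x=cv2.imread('pics/c8.png'); cv2.imwrite('pics/c8.png',cv2.resize(x,(800,300)))
```

```text
[417.27029334 -36.08976804 111.49489508] 23.60550318742428 [-0.00384302  0.28739971 -3.45632816] [0.05872782 0.03236205 0.01335224]
[542.6 -30.  131.7]
[521.8 -31.2 131.5]
[498.  -32.4 132.2]
[468.6 -34.  132.6]
handle top [456. -34. 139.] [385. -38. 140.]
2834 [524.51465651 -72.902514    47.01826493] [541.84625612 -36.98774951  52.8994341 ]
```

View pics/c8.png

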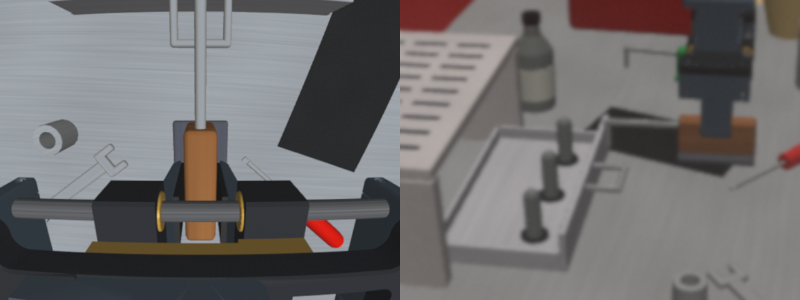

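Tray fully out, hook still level in the grip, tip clear of the eye. Returning it to the mat.

Run:
```python
from h import *
delta([467.5,-222.5,70],down(-108))
```

```text
slide cm [ 4.1  18.88 -4.05] turn [ 0.367  0.002 -0.   ] deg 21.0
```

Request:
arm_command --slide '[[0,2,-0.4],[0,4.5,-1],[0,7.5,-1.6],[0,10.5,-2.3],[0,13.5,-3],[0.5,16,-3.5],[1.5,18,-3.9],[2.5,18.9,-4.05],[3.5,18.9,-4.05],[4.1,18.9,-4.05],[4.1,18.9,-4.05],[4.1,18.9,-4.05]]' --turn '[[0.04,0,0],[0.09,0,0],[0.15,0,0],[0.2,0,0],[0.26,0,0],[0.31,0,0],[0.35,0,0],[0.367,0,0],[0.367,0,0],[0.367,0,0],[0.367,0,0],[0.367,0,0]]' --grip '[255,255,255,255,255,255,255,255,255,255,255,255]'

```text
time_s: 12.12
ee_pos: [467.8, -221.3, 70.3]
ee_rot: [-14.1, 89.9, 148.0]
force: [-0.1, 0.3, -3.3]
gripper_width: 24.0
```

Run:
```python
from h import *
s=env.state(); print(s['ee_pos'],s['gripper_width'],s['force'],s['torque'])
delta([467.5,-222.5,22.5],down(-108))
```

```text
[ 467.75226383 -221.2505995    70.33604289] 24.01962862097125 [-0.09591362  0.30736079 -3.33441365] [ 0.08519762  0.04794744 -0.01854231]
slide cm [ 4.78  0.13 -0.03] turn [0.002 0.002 0.001] deg 0.2
```

Request:
arm_command --slide '[[1,0.1,0],[2,0.1,0],[3,0.1,0],[3.8,0.1,0],[4.3,0.1,0],[4.6,0.1,0],[4.75,0.1,0],[4.8,0.1,0],[4.8,0.1,0],[4.8,0.1,0]]' --turn '[[0,0,0],[0,0,0],[0,0,0],[0,0,0],[0,0,0],[0,0,0],[0,0,0],[0,0,0],[0,0,0],[0,0,0]]' --grip '[255,255,255,255,255,255,255,255,255,255]'

```text
time_s: 12.95
ee_pos: [468.6, -223.9, 23.3]
ee_rot: [167.3, 89.9, -30.8]
force: [-0.3, 0.1, -2.8]
gripper_width: 23.6
```

Request:
arm_command --slide '[[0.1,0,0],[0.15,0,0],[0.2,0,0],[0.2,0,0]]' --turn '[[0,0,0],[0,0,0],[0,0,0],[0,0,0]]' --grip '[255,255,255,255]'

```text
time_s: 13.28
ee_pos: [468.6, -223.9, 22.2]
ee_rot: [166.0, 89.9, -32.0]
force: [-4.4, 1.1, 6.4]
gripper_width: 23.9
```

Contact (force reversed to +6 N). Opening, then rising.

Request:
arm_command --slide '[[0,0,0],[0,0,0],[0,0,0],[0,0,0],[0,0,0],[0,0,0],[-1,0,0],[-3,0,0],[-6,0,0],[-9,0,0],[-12,0,0],[-15,0,0],[-17,0,0],[-17,0,0]]' --turn '[[0,0,0],[0,0,0],[0,0,0],[0,0,0],[0,0,0],[0,0,0],[0,0,0],[0,0,0],[0,0,0],[0,0,0],[0,0,0],[0,0,0],[0,0,0],[0,0,0]]' --grip '[100,100,100,100,100,100,100,100,60,0,0,0,0,0]'

```text
time_s: 14.45
ee_pos: [470.9, -225.0, 196.6]
ee_rot: [171.0, 89.4, -27.0]
force: [0.1, 1.1, 0.6]
gripper_width: 90.3
```

Run:
```python
from h import *
s=env.state(); print(s['ee_pos'],s['gripper_width'],s['force'],s['torque'])
im,d=grab('wrist','w9')
it,dt=grab('top','t9'); W=cloud('top',dt); np.save('t9.npy',W)
i2,d2=grab('side','s9')
```

```text
[ 470.85664584 -224.97594819  196.60382913] 90.30482109202151 [0.07286056 1.13443465 0.63553102] [ 0.03455473 -0.00022608 -0.01654952]
```

View pics/w9.png

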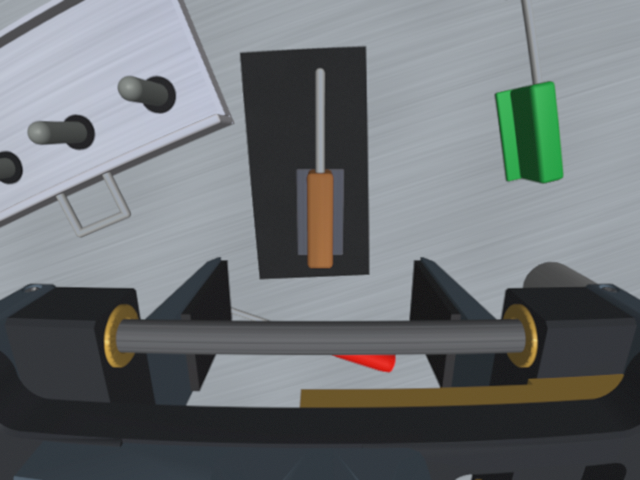

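View pics/t9.png

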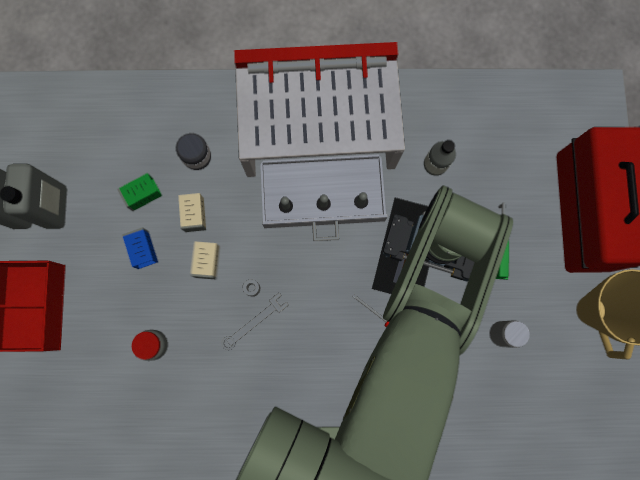

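The hook stands on the mat. One beaker, now at (204,260), was knocked since my first picture, so I'm re-measuring the beakers and pegs.

Run:
```python
from h import *
W=np.load('t9.npy'); im=cv2.imread('pics/t9.png')[:,:,::-1].copy()
hsv=cv2.cvtColor(im,cv2.COLOR_RGB2HSV)
H,S,V=[hsv[...,i].astype(int) for i in range(3)]
m=((H>12)&(H<32)&(S>30)&(V>170)).astype(np.uint8)
n,lab,st,_=cv2.connectedComponentsWithStats(m)
for i in range(1,n):
    if st[i,4]<200 or st[i,0]>400: continue
    P=W[lab==i];P=P[~np.isnan(P[:,0])];z=np.percentile(P[:,2],80);T=P[abs(P[:,2]-z)<5]
    r=cv2.minAreaRect(T[:,:2].astype(np.float32)); print(st[i],round(z,1),np.round(r[0],1),np.round(r[1],1),round(r[2],1))
# pegs: z 50..95 in tray region
k=(W[...,2]>70)&(W[...,2]<95); k[:160]=0;k[230:]=0;k[:,:255]=0;k[:,395:]=0
n,lab,st,c=cv2.connectedComponentsWithStats(k.astype(np.uint8))
for i in range(1,n):
    if st[i,4]<8: continue
    P=W[lab==i]; print('peg?',st[i],np.round(P.mean(0),1),P[:,2].max())
cv2.imwrite('pics/c9.png',cv2.resize(im[170:300,110:230],(552,598),interpolation=cv2.INTER_CUBIC)[:,:,::-1])
```

```text
[179 194  23  32 574] 53.4 [599.2 281.8] [73.2 49. ] 4.7
[192 242  23  33 596] 53.4 [485.4 247.7] [46.1 73.4] 84.7
peg? [390 160   5   2   8] [ 707.6 -189.9   75.2] 79.90583414100206
peg? [358 192   9   9  62] [ 622.  -118.3   79.3] 86.47520754422749
peg? [320 194   8   9  58] [617.5 -28.9  80.1] 87.04161273820273
peg? [281 196   8  10  60] [612.9  60.2  79.8] 88.35793137189262
```

View pics/c9.png

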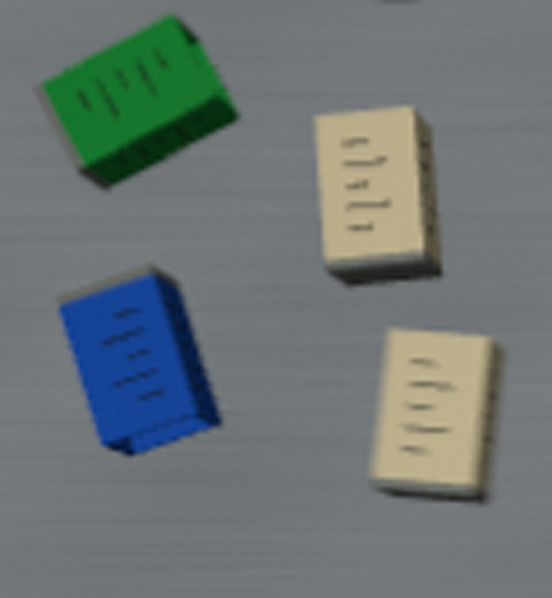

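```bash
cat >> h.py <<'E'
r2=np.sqrt(.5)
def u(a): return np.array([np.cos(np.radians(a)),np.sin(np.radians(a)),0])
def graspR(mu):
    x=r2*(u(mu)-[0,0,1]); y=u(mu-90); return np.stack([x,y,np.cross(x,y)],1)
def placeR(ty):
    x=r2*(u(ty)-[0,0,1]); y=u(ty+90); return np.stack([x,y,np.cross(x,y)],1)
A_,H_=5,7
def graspP(c,mu,up=0): return np.array([c[0],c[1],25.])-A_*u(mu)+[0,0,H_+up]+11*graspR(mu)[:,0]
def placeP(p,ty,up=0): return np.array([p[0],p[1],58.])-A_*np.array([0,0,-1])-H_*u(ty)+[0,0,up]+11*placeR(ty)[:,0]
E
python3 - <<'E'
from h import *
p=graspP([483.5,248],-5.3,150);print(p); delta(p,graspR(-5.3))
E
```

```text
[486.26629706 247.74337838 174.22182541]
slide cm [  1.66 -45.38  12.8 ] turn [-0.21   0.783 -0.087] deg 46.7
```

Request:
arm_command --slide '[[-2,-45.4,12.8],[-1,-45.4,12.8],[0,-45.4,12.8],[1.7,-45.4,12.8],[1.7,-45.4,12.8],[1.7,-45.4,12.8],[1.7,-45.4,12.8],[1.7,-45.4,12.8],[1.7,-45.4,12.8],[1.7,-45.4,12.8],[1.7,-45.4,12.8],[1.7,-45.4,12.8],[1.7,-45.4,12.8],[1.7,-45.4,12.8],[1.7,-45.4,12.8],[1.7,-45.4,12.8],[1.7,-45.4,12.8],[1.7,-45.4,12.8]]' --turn '[[-0.21,0.783,-0.087],[-0.21,0.783,-0.087],[-0.21,0.783,-0.087],[-0.21,0.783,-0.087],[-0.21,0.783,-0.087],[-0.21,0.783,-0.087],[-0.21,0.783,-0.087],[-0.21,0.783,-0.087],[-0.21,0.783,-0.087],[-0.21,0.783,-0.087],[-0.21,0.783,-0.087],[-0.21,0.783,-0.087],[-0.21,0.783,-0.087],[-0.21,0.783,-0.087],[-0.21,0.783,-0.087],[-0.21,0.783,-0.087],[-0.21,0.783,-0.087],[-0.21,0.783,-0.087]]' --grip '[0,0,0,0,0,0,0,0,0,0,0,0,0,0,0,0,0,0]'

```text
time_s: 16.1
ee_pos: [518.2, 142.2, 255.5]
ee_rot: [-178.4, 48.2, -1.5]
force: [-1.2, 0.7, 0.0]
gripper_width: 91.2
```

```bash
cat >> h.py <<'E'
def cream(n,W,im,amin=200):
    hsv=cv2.cvtColor(im,cv2.COLOR_RGB2HSV); H,S,V=[hsv[...,i].astype(int) for i in range(3)]
    m=((H>12)&(H<32)&(S>30)&(V>130)).astype(np.uint8)
    nn,lab,st,_=cv2.connectedComponentsWithStats(m)
    for i in range(1,nn):
        if st[i,4]<amin: continue
        P=W[lab==i];P=P[~np.isnan(P[:,0])]
        if len(P)<50: continue
        T=P[abs(P[:,2]-50)<6]
        if len(T)<50: continue
        r=cv2.minAreaRect(T[:,:2].astype(np.float32)); print(n,st[i],'z',np.round(np.median(T[:,2]),1),np.round(r[0],1),np.round(r[1],1),round(r[2],1),'med',np.round(np.median(T,0),1))
E
python3 - <<'E'
from h import *
s=env.state(); print(s['ee_pos'],s['qpos'])
cw=camw('wrist'); im,d=grab('wrist','w10'); W=cloud('wrist',d,cw); np.save('w10.npy',W)
cream('wrist',W,im)
it,dt=grab('top','t10'); cream('top',cloud('top',dt),it)
E
```

```text
[518.22533596 142.19965965 255.54931222] [ 25.35220102  -3.49003904 121.0874282  -37.98760072  29.2598968
 146.50611965]
wrist [ 172  244   44   48 1152] z 49.6 [612.7 286.2] [52.5 50.3] 5.8 med [621.4 293.4  49.6]
wrist [ 200  354   54   53 2399] z 49.7 [488.4 240.8] [50.8 50.2] 86.9 med [486.3 238.8  49.7]
top [179 193  23  34 689] z 50.9 [599.  281.9] [77.8 50.7] 4.0 med [599.4 281.6  50.9]
```

View pics/w10.png

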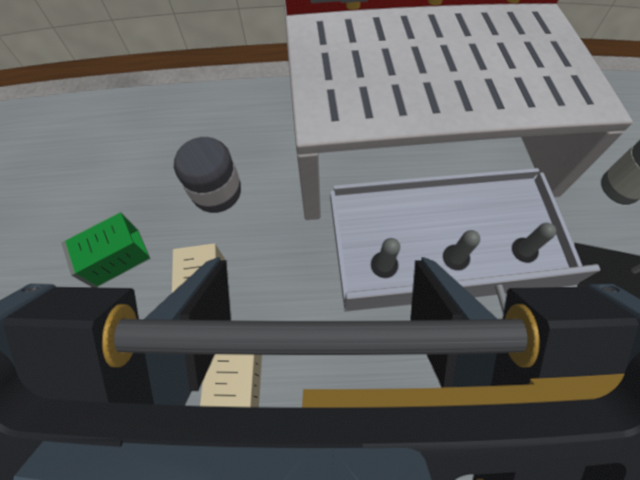

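The wrist rolled to its joint-6 limit, with the hand still 80 mm above everything and nothing touched. I'll use the opposite roll for the grasp (camera below), so joint 6 stays mid-range.

Request:
arm_command --slide '[[0,0,0],[0,0,0],[0,0,0],[0,0,0],[0,0,0],[0,0,0],[0,0,0],[0,0,0],[0,0,0],[0,0,0],[0,0,0],[0,0,0],[0,0,0],[0,0,0]]' --turn '[[-1.57,0,0],[-1.57,0,0],[-1.57,0,0],[-1.57,0,0],[-1.57,0,0],[-1.57,0,0],[-1.57,0,0],[-1.57,0,0],[-1.57,0,0],[-1.57,0,0],[-1.57,0,0],[-1.57,0,0],[-1.57,0,0],[-1.57,0,0]]' --grip '[0,0,0,0,0,0,0,0,0,0,0,0,0,0]'

```text
time_s: 17.37
ee_pos: [517.7, 141.3, 255.6]
ee_rot: [91.6, 48.2, -1.5]
force: [-0.6, 0.0, -0.2]
gripper_width: 91.0
```

```bash
cat >> h.py <<'E'
def graspR(mu):
    x=r2*(u(mu)-[0,0,1]); y=u(mu+90); return np.stack([x,y,np.cross(x,y)],1)
def placeR(ty):
    x=r2*(u(ty)-[0,0,1]); y=u(ty-90); return np.stack([x,y,np.cross(x,y)],1)
E
python3 - <<'E'
from h import *
s=env.state(); print(s['ee_pos'],s['qpos'])
p=graspP([483.5,248],-5.3,120);print(p); delta(p,graspR(-5.3))
E
```

```text
[517.68924204 141.27077209 255.63289692] [ 25.28114741  -3.58152551 121.17311906 -38.00348895  29.23462668
  56.48994761]
[486.26629706 247.74337838 144.22182541]
slide cm [  6.02 -10.27 -10.28] turn [-1.55  -0.079  0.009] deg 88.9
```

Request:
arm_command --slide '[[2,-10.3,-10.3],[3,-10.3,-10.3],[4,-10.3,-10.3],[5,-10.3,-10.3],[6,-10.3,-10.3],[6,-10.3,-10.3],[6,-10.3,-10.3],[6,-10.3,-10.3],[6,-10.3,-10.3],[6,-10.3,-10.3],[6,-10.3,-10.3],[6,-10.3,-10.3],[6,-10.3,-10.3],[6,-10.3,-10.3],[6,-10.3,-10.3],[6,-10.3,-10.3]]' --turn '[[-1.55,-0.079,0.009],[-1.55,-0.079,0.009],[-1.55,-0.079,0.009],[-1.55,-0.079,0.009],[-1.55,-0.079,0.009],[-1.55,-0.079,0.009],[-1.55,-0.079,0.009],[-1.55,-0.079,0.009],[-1.55,-0.079,0.009],[-1.55,-0.079,0.009],[-1.55,-0.079,0.009],[-1.55,-0.079,0.009],[-1.55,-0.079,0.009],[-1.55,-0.079,0.009],[-1.55,-0.079,0.009],[-1.55,-0.079,0.009]]' --grip '[0,0,0,0,0,0,0,0,0,0,0,0,0,0,0,0]'

```text
time_s: 18.7
ee_pos: [486.5, 248.7, 144.9]
ee_rot: [0.2, 44.9, -5.2]
force: [0.0, 1.0, 0.3]
gripper_width: 91.0
```

Run:
```python
from h import *
s=env.state(); print(s['ee_pos'],s['qpos'],s['force'])
cw=camw('wrist'); im,d=grab('wrist','w11'); W=cloud('wrist',d,cw); np.save('w11.npy',W)
cream('wrist',W,im)
i2,_=grab('side','s11')
it,dt=grab('top','t11'); cream('top',cloud('top',dt),it)
```

```text
[486.53632178 248.7245881  144.9036188 ] [ 46.58462126  10.4802088  128.4686504  -76.46115717  34.90598955
  25.77560318] [0.02346106 0.97252901 0.32903398]
wrist [ 260   97   88   84 6215] z 49.5 [484.8 240.6] [50.5 77.1] 87.4 med [477.6 240.9  49.5]
wrist [ 339  204   61   46 2327] z 49.5 [600.6 284.8] [76.8 49.6] 5.5 med [595.8 284.9  49.5]
top [179 193  23  34 683] z 50.7 [599.3 281.8] [77.  50.4] 5.1 med [599.9 281.5  50.7]
top [196 243  24  31 514] z 50.9 [486.5 238. ] [51.  69.8] 86.8 med [490.6 243.2  50.9]
```

View pics/w11.png

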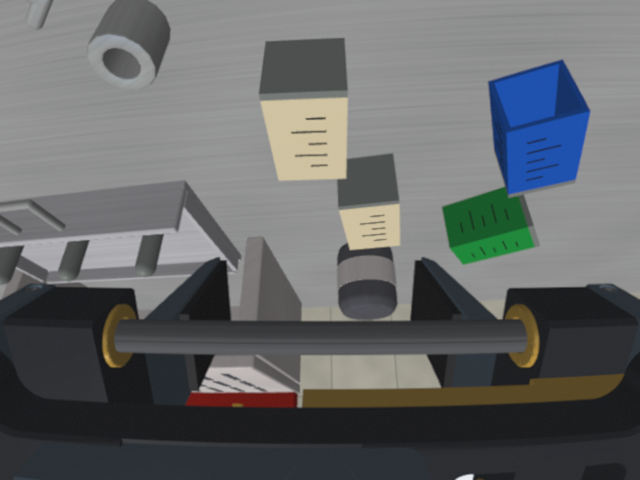

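View pics/s11.png

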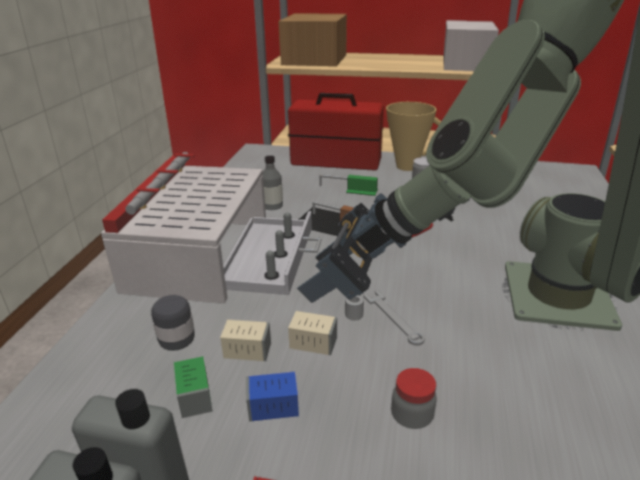

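```bash
cat > kin.py <<'E'
import numpy as np
from scipy.optimize import least_squares
from scipy.spatial.transform import Rotation as R
D=[([-73.396,18.35,89.705],[175.16,-547.14,200.14],[0,0,-1]),
([-28.48,9.87,96.96],[438.81,-225.3,229.82],[0,0,-1]),
([-26.695,17.988,105.332],[468.97,-222.91,104.4],[0,0,-1]),
([-4.757,21.626,100.521],[556.325,-34.968,98.563],[0,0,-1]),
([25.281,-3.5815,121.173],[517.69,141.27,255.63],R.from_euler('xyz',[91.6,48.2,-1.5],degrees=True).as_matrix()[:,0]),
([46.5846,10.48,128.4686],[486.536,248.72,144.9],R.from_euler('xyz',[.2,44.9,-5.2],degrees=True).as_matrix()[:,0])]
def wc(q,p):
    x0,z0,L1,L2,e,d=p; a,b,c=np.radians(q)
    r=x0+L1*np.sin(b)+L2*np.sin(b+c)+e*np.cos(b+c); z=z0+L1*np.cos(b)+L2*np.cos(b+c)-e*np.sin(b+c)
    return np.array([r*np.cos(a),r*np.sin(a),z])
def res(p): return np.concatenate([wc(q,p)+p[5]*np.array(t)-x for q,x,t in D]+[[p[4]*.01,p[0]*.01]])
s=least_squares(res,[0,400,400,400,0,300]); p=s.x
# orientation: R=Rz(q1)Ry(..)Rx(q4)Ry(q5)Rx(q6) * C
def solve(pos,Rt,q0=(0,10,100)):
    t=Rt[:,0]; w=np.array(pos)-p[5]*t
    f=least_squares(lambda q: wc(q,p)-w,[np.degrees(np.arctan2(w[1],w[0])),q0[1],q0[2]])
    q1,q2,q3=f.x
    F=R.from_euler('z',q1,degrees=True).as_matrix()@R.from_euler('y',q2+q3-90,degrees=True).as_matrix()  # x along forearm
    M=F.T@Rt@C.T
    # M=Rx(q4)Ry(q5)Rx(q6)
    q5=np.degrees(np.arccos(M[0,0])); q4=np.degrees(np.arctan2(M[1,0],-M[2,0])); q6=np.degrees(np.arctan2(M[0,1],M[0,2]))
    return np.array([q1,q2,q3,q4,q5,q6]),np.abs(f.fun).max()
# C: at q4=0,q6=0 tool y is radial when down: after Ry(q5), x fwd along tool, z' = radial at down?? 
C=np.eye(3)
Rt=None
def down(yaw):
    c,s=np.cos(np.radians(yaw)),np.sin(np.radians(yaw)); return np.array([[0,c,s],[0,s,-c],[-1,0,0.]])
# frame after Ry at down,q1=0: x=-z, y=y, z=x(radial). tool y=radial=z', tool z=x×y
C=np.array([[1,0,0],[0,0,-1],[0,1,0.]])
if __name__=='__main__':
    print(np.round(p,1),'res',np.round(np.abs(s.fun).max(),2))
    print(solve([438.8,-225.3,229.8],down(-108)))
    print(solve([486.536,248.72,144.9],R.from_euler('xyz',[.2,44.9,-5.2],degrees=True).as_matrix()))
    print(solve([517.69,141.27,255.63],R.from_euler('xyz',[91.6,48.2,-1.5],degrees=True).as_matrix()))
E
python3 kin.py
```

```text
[ 16.6 135.4 567.6 404.1  19.2 330. ] res 11.28
(array([-27.17803912,   9.66929542,  97.11490423,   0.        ,
        73.21580035,  80.82196088]), np.float64(1.5268142306013033e-10))
(array([ 46.76748858,  10.27512794, 128.36628308, -76.02487312,
        35.09613118,  25.3455834 ]), np.float64(1.4210854715202004e-13))
(array([ 26.27537363,  -3.64118199, 120.57441043, -38.00450648,
        30.29557075,  57.04421092]), np.float64(1.0459189070388675e-11))
```

```bash
cat > scan.py <<'E'
from kin import *
def u(a): return np.array([np.cos(np.radians(a)),np.sin(np.radians(a)),0])
Z=np.array([0,0,1.])
def gR(mu,g,s):
    g=np.radians(g); x=np.sin(g)*u(mu)-np.cos(g)*Z; y=u(mu+90*s); return np.stack([x,y,np.cross(x,y)],1)
def pR(ty,g,s):
    g=np.radians(g); x=np.cos(g)*u(ty)-np.sin(g)*Z; y=u(ty-90*s); return np.stack([x,y,np.cross(x,y)],1)
def gP(c,mu,g,a,h,up=0): return np.array([c[0],c[1],25.+h+up])-a*u(mu)+11*gR(mu,g,1)[:,0]
def pP(p,ty,g,a,h,up=0): return np.array([p[0],p[1],58.+a+up])-h*u(ty)+11*pR(ty,g,1)[:,0]
lo=np.array([-178,-48.3,12.3,-77,2.8,-146.5]);hi=np.array([178,115.4,149.7,257,150.4,146.5])
def ok(q): return 'ok ' if ((q>lo)&(q<hi)).all() else 'BAD'
peg=[np.array([617,-27.5])+90*k*u(93)[:2] for k in(-1,0,1)]
if __name__=='__main__':
  for g in (25,30,35,40,45,55):
    for s in (1,-1):
        for nm,c,mu in (('A',(482.3,240.7),-2.6),('B',(597,283),5)):
            for up in (0,120):
                q,e=solve(gP(c,mu,g,10,8,up),gR(mu,g,s)); print(g,s,nm,up,ok(q),np.round(q),round(e,1))
        for k in (0,1,2):
          for up in (0,80):
            q,e=solve(pP(peg[k],3,g,10,8,up),pR(3,g,s)); print(g,s,'peg',k,up,ok(q),np.round(q),round(e,1))
E
python3 scan.py
```

```text
25 1 A 0 ok  [ 36.  20. 126. -49.  21.  -7.] 0.0
25 1 A 120 ok  [ 36.   9. 117. -26.  37. -32.] 0.0
25 1 B 0 ok  [ 31.  27. 112. -31.  21. -37.] 0.0
25 1 B 120 ok  [ 31.  18. 104. -18.  36. -52.] 0.0
25 1 peg 0 0 ok  [-22.  34. 141. 154.  60. -87.] 0.0
25 1 peg 0 80 ok  [-22.  21. 137. 147.  46. -77.] 0.0
25 1 peg 1 0 ok  [ -8.  34. 145. 169.  64. -90.] 0.0
25 1 peg 1 80 ok  [ -8.  20. 141. 167.  46. -85.] 0.0
25 1 peg 2 0 BAD [   8.   34.  145. -175.   64.  -90.] 0.0
25 1 peg 2 80 BAD [   8.   19.  142. -173.   46.  -92.] 0.0
25 -1 A 0 BAD [ 36.  20. 126. -49.  21. 173.] 0.0
25 -1 A 120 BAD [ 36.   9. 117. -26.  37. 148.] 0.0
25 -1 B 0 ok  [ 31.  27. 112. -31.  21. 143.] 0.0
25 -1 B 120 ok  [ 31.  18. 104. -18.  36. 128.] 0.0
25 -1 peg 0 0 ok  [-22.  34. 141. 154.  60.  93.] 0.0
25 -1 peg 0 80 ok  [-22.  21. 137. 147.  46. 103.] 0.0
25 -1 peg 1 0 ok  [ -8.  34. 145. 169.  64.  90.] 0.0
25 -1 peg 1 80 ok  [ -8.  20. 141. 167.  46.  95.] 0.0
25 -1 peg 2 0 BAD [   8.   34.  145. -175.   64.   90.] 0.0
25 -1 peg 2 80 BAD [   8.   19.  142. -173.   46.   88.] 0.0
30 1 A 0 ok  [ 38.  20. 
[... 4787 characters left out ...]
 15.  66.] 0.0
55 1 peg 2 0 BAD [  7.  20. 125. -80.   2. 174.] 0.0
55 1 peg 2 80 ok  [  7.  12. 119. -10.  14. 103.] 0.0
55 -1 A 0 BAD [  50.   31.  143. -124.   52.  -95.] 0.0
55 -1 A 120 BAD [  50.   12.  136. -101.   42. -129.] 0.0
55 -1 B 0 BAD [  38.   33.  131. -138.   43. -103.] 0.0
55 -1 B 120 BAD [  38.   18.  126. -116.   30. -130.] 0.0
55 -1 peg 0 0 BAD [ -16.   21.  122.   73.   12. -179.] 0.0
55 -1 peg 0 80 ok  [ -16.   14.  116.   35.   19. -140.] 0.0
55 -1 peg 1 0 BAD [  -5.   20.  125.   80.    5. -177.] 0.0
55 -1 peg 1 80 ok  [  -5.   12.  119.   18.   15. -114.] 0.0
55 -1 peg 2 0 BAD [  7.  20. 125. -80.   2.  -6.] 0.0
55 -1 peg 2 80 ok  [  7.  12. 119. -10.  14. -77.] 0.0
```

```bash
cat > scan2.py <<'E'
from scan import *
def fix(q): 
    q=q.copy(); q[3]=(q[3]+77)%360-77; q[5]=(q[5]+180)%360-180; return q
def mar(q): return np.min(np.minimum(q-lo,hi-q))
if __name__=='__main__':
  g=45
  for s in (1,-1):
    for c in ((482,235),(480,200)):
      for mu in (40,60,80,90):
        print('G',s,c,mu,*[str(np.round(fix(solve(gP(c,mu,g,10,8,up),gR(mu,g,s))[0])).astype(int)) for up in (0,120)])
    for k in (0,1,2):
      for ty in (33,48,63,93):
        print('P',s,k,ty,*[str(np.round(fix(solve(pP(peg[k],ty,g,10,8,up),pR(ty,g,s))[0])).astype(int)) for up in (0,90)])
E
python3 scan2.py
```

```text
G 1 (482, 235) 40 [ 15  23 144 148  34 100] [ 15   5 135  98  17 154]
G 1 (482, 235) 60 [  5  25 137 106  37 115] [  5  10 129  74  37 154]
G 1 (482, 235) 80 [  0  29 127  75  46 125] [  0  16 120  60  53 149]
G 1 (482, 235) 90 [  0  31 121  65  52 127] [  0  19 115  54  61 146]
G 1 (480, 200) 40 [  9  23 145 141  35 101] [  9   4 136  92  21 155]
G 1 (480, 200) 60 [ -1  25 137 101  39 115] [ -1  10 129  72  41 152]
G 1 (480, 200) 80 [ -4  29 127  72  48 124] [ -4  16 120  58  56 147]
G 1 (480, 200) 90 [ -4  31 121  62  53 126] [ -4  19 115  52  63 144]
P 1 0 33 [-30  28 118  78  40 -39] [-30  19 113  64  44 -20]
P 1 0 48 [-32  31 110  64  51 -38] [-32  24 105  56  57 -25]
P 1 0 63 [-32  35 101  53  62 -39] [-32  29  96  49  69 -30]
P 1 0 93 [-29  44  82  37  84 -46] [-29  39  78  37  91 -40]
P 1 1 33 [-20  25 124  90  34 -43] [-20  16 118  70  37 -19]
P 1 1 48 [-24  28 117  72  45 -39] [-24  20 111  61  50 -23]
P 1 1 63 [-25  32 108  59  56 -39] [-25  25 103  53  63 -28]
P 1 1 93 [-23  40  90  41  77 -45] [-23  35  85  40  85 -38]
P 1 2 33 [ -9  23 128 104  29 -48] [ -9  14 122  76 
[... 803 characters left out ...]
9 113  64  44 160]
P -1 0 48 [-32  31 110  64  51 142] [-32  24 105  56  57 155]
P -1 0 63 [-32  35 101  53  62 141] [-32  29  96  49  69 150]
P -1 0 93 [-29  44  82  37  84 134] [-29  39  78  37  91 140]
P -1 1 33 [-20  25 124  90  34 137] [-20  16 118  70  37 161]
P -1 1 48 [-24  28 117  72  45 141] [-24  20 111  61  50 157]
P -1 1 63 [-25  32 108  59  56 141] [-25  25 103  53  63 152]
P -1 1 93 [-23  40  90  41  77 135] [-23  35  85  40  85 142]
P -1 2 33 [ -9  23 128 104  29 132] [ -9  14 122  76  29 163]
P -1 2 48 [-14  26 121  81  39 139] [-14  18 116  66  43 159]
P -1 2 63 [-16  30 113  65  50 141] [-16  22 108  57  56 154]
P -1 2 93 [-15  38  95  45  71 137] [-15  32  91  43  79 145]
```

Run:
```python
from h import *
delta([482.3,240.7,150],down(-2.6))
```

```text
slide cm [-0.6  -0.85  0.11] turn [ 1.437  0.624 -0.598] deg 96.1
```

Request:
arm_command --slide '[[-1,-0.8,0.1],[-1,-0.8,0.1],[-1,-0.8,0.1],[-1,-0.8,0.1],[-1,-0.8,0.1],[-1,-0.8,0.1],[-1,-0.8,0.1],[-1,-0.8,0.1],[-1,-0.8,0.1],[-1,-0.8,0.1],[-1,-0.8,0.1],[-1,-0.8,0.1],[-1,-0.8,0.1],[-1,-0.8,0.1],[-1,-0.8,0.1],[-1,-0.8,0.1]]' --turn '[[1.437,0.624,-0.598],[1.437,0.624,-0.598],[1.437,0.624,-0.598],[1.437,0.624,-0.598],[1.437,0.624,-0.598],[1.437,0.624,-0.598],[1.437,0.624,-0.598],[1.437,0.624,-0.598],[1.437,0.624,-0.598],[1.437,0.624,-0.598],[1.437,0.624,-0.598],[1.437,0.624,-0.598],[1.437,0.624,-0.598],[1.437,0.624,-0.598],[1.437,0.624,-0.598],[1.437,0.624,-0.598]]' --grip '[0,0,0,0,0,0,0,0,0,0,0,0,0,0,0,0]'

```text
time_s: 20.18
ee_pos: [479.5, 241.0, 152.5]
ee_rot: [-9.4, 89.9, -102.0]
force: [-0.3, -0.1, -0.9]
gripper_width: 91.2
```

Run:
```python
from h import *
s=env.state(); print(s['ee_pos'],s['qpos'])
cw=camw('wrist'); im,d=grab('wrist','w12'); W=cloud('wrist',d,cw); cream('wrist',W,im)
it,dt=grab('top','t12'); cream('top',cloud('top',dt),it)
delta([482.3,240.7,120],down(-92.6))
```

```text
[479.5355905  241.00994967 152.46653709] [ 2.55060803e+01  1.69978673e+01  9.89500378e+01 -8.59059827e-02
  6.41114313e+01  2.81203828e+01]
wrist [ 425  128   98   77 6107] z 49.6 [601.  284.9] [76.4 50.6] 5.5 med [600.3 285.6  49.6]
wrist [ 280  198   96   61 3079] z 49.6 [484.7 240.7] [50.1 74.6] 87.4 med [467.8 246.8  49.6]
top [206 243  14  32 250] z 51.1 [488.3 216.7] [75.3 29.6] 21.0 med [498.6 221.7  51.1]
slide cm [3.26 0.34 0.07] turn [ 1.573e+00  1.000e-03 -1.000e-03] deg 90.1
```

View pics/w12.png

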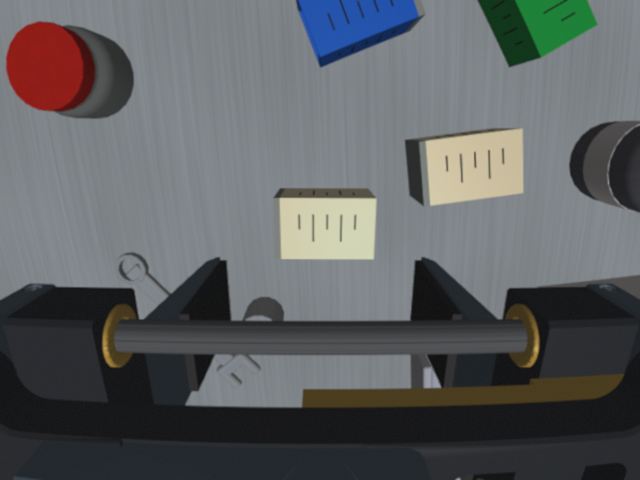

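Request:
arm_command --slide '[[3.3,0.3,0.05],[3.3,0.3,0.05],[3.3,0.3,0.05],[3.3,0.3,0.05],[3.3,0.3,0.05],[3.3,0.3,0.05],[3.3,0.3,0.05],[3.3,0.3,0.05],[3.3,0.3,0.05],[3.3,0.3,0.05],[3.3,0.3,0.05],[3.3,0.3,0.05],[3.3,0.3,0.05],[3.3,0.3,0.05],[3.3,0.3,0.05]]' --turn '[[1.573,0,0],[1.573,0,0],[1.573,0,0],[1.573,0,0],[1.573,0,0],[1.573,0,0],[1.573,0,0],[1.573,0,0],[1.573,0,0],[1.573,0,0],[1.573,0,0],[1.573,0,0],[1.573,0,0],[1.573,0,0],[1.573,0,0]]' --grip '[0,0,0,0,0,0,0,0,0,0,0,0,0,0,0]'

```text
time_s: 21.53
ee_pos: [481.9, 241.3, 119.7]
ee_rot: [85.8, 89.9, -96.7]
force: [0.4, 0.1, -1.1]
gripper_width: 91.1
```

Run:
```python
from h import *
s=env.state(); print(s['ee_pos'],s['qpos'])
delta([482.3,240.7,20],down(-92.6))
```

```text
[481.90532768 241.34773114 119.73084063] [ 2.54158800e+01  1.88844243e+01  1.01367289e+02 -6.41914585e-02
  5.97831011e+01  1.17935133e+02]
slide cm [ 9.97  0.05 -0.04] turn [ 0.002  0.    -0.001] deg 0.1
```

Request:
arm_command --slide '[[2,0,0],[4.5,0,0],[6.5,0,0],[8,0,0],[9,0,0],[9.7,0,0],[10,0,0],[10,0,0],[10,0,0],[10,0,0],[10,0,0],[10,0,0],[10,0,0],[10,0,0],[10,0,0],[10,0,0],[10,0,0],[10,0,0],[10,0,0]]' --turn '[[0,0,0],[0,0,0],[0,0,0],[0,0,0],[0,0,0],[0,0,0],[0,0,0],[0,0,0],[0,0,0],[0,0,0],[0,0,0],[0,0,0],[0,0,0],[0,0,0],[0,0,0],[0,0,0],[0,0,0],[0,0,0],[0,0,0]]' --grip '[0,0,0,0,0,0,0,0,255,255,255,255,255,255,255,255,255,255,255]' --newtons 18

```text
time_s: 23.12
ee_pos: [482.5, 240.8, 19.9]
ee_rot: [95.4, 90.0, -87.3]
force: [-0.2, -0.1, 2.6]
gripper_width: 49.7
```

Run:
```python
from h import *
s=env.state(); print(s['ee_pos'],s['gripper_width'],s['force'])
delta([478,215,60],down(-20))
```

```text
[482.45475705 240.84218334  19.88927244] 49.71149212957325 [-0.15326103 -0.05494481  2.58652698]
slide cm [-4.01  2.61  0.32] turn [-1.269e+00  0.000e+00 -1.000e-03] deg 72.7
```

Request:
arm_command --slide '[[-1.5,0,0],[-3,0.3,0],[-4,0.6,0],[-4,1,0.1],[-4,1.4,0.1],[-4,1.8,0.2],[-4,2.2,0.3],[-4,2.6,0.3],[-4,2.6,0.3],[-4,2.6,0.3],[-4,2.6,0.3],[-4,2.6,0.3],[-4,2.6,0.3],[-4,2.6,0.3]]' --turn '[[0,0,0],[-0.1,0,0],[-0.22,0,0],[-0.34,0,0],[-0.46,0,0],[-0.58,0,0],[-0.7,0,0],[-0.82,0,0],[-0.94,0,0],[-1.06,0,0],[-1.18,0,0],[-1.27,0,0],[-1.27,0,0],[-1.27,0,0]]' --grip '[255,255,255,255,255,255,255,255,255,255,255,255,255,255]'

```text
time_s: 24.28
ee_pos: [478.0, 214.9, 59.4]
ee_rot: [-13.6, 89.9, -123.7]
force: [-0.2, -0.1, -0.8]
gripper_width: 49.8
```

Run:
```python
from h import *
s=env.state(); print(s['ee_pos'],s['gripper_width'],s['force'],s['qpos'])
delta([478,215,20.3],down(-20))
```

```text
[477.95816869 214.90928145  59.42964702] 49.825696907442776 [-0.19813741 -0.05359821 -0.7610874 ] [ 2.29810275e+01  2.14971731e+01  1.07657275e+02 -5.39067655e-02
  5.09091716e+01  4.30816437e+01]
slide cm [ 3.91  0.   -0.02] turn [-0.001  0.001  0.   ] deg 0.1
```

Lowering, releasing and rising.

Request:
arm_command --slide '[[1,0,0],[2,0,0],[3,0,0],[3.6,0,0],[3.9,0,0],[3.9,0,0],[3.9,0,0],[3.9,0,0],[3.9,0,0],[3.9,0,0],[3.9,0,0],[2,0,0],[-1,0,0],[-4,0,0],[-7,0,0],[-8,0,0],[-8,0,0],[-8,0,0]]' --turn '[[0,0,0],[0,0,0],[0,0,0],[0,0,0],[0,0,0],[0,0,0],[0,0,0],[0,0,0],[0,0,0],[0,0,0],[0,0,0],[0,0,0],[0,0,0],[0,0,0],[0,0,0],[0,0,0],[0,0,0],[0,0,0]]' --grip '[255,255,255,255,255,255,0,0,0,0,0,0,0,0,0,0,0,0]'

```text
time_s: 25.78
ee_pos: [477.8, 214.9, 139.2]
ee_rot: [-4.1, 89.9, -114.0]
force: [-0.1, 0.0, 0.0]
gripper_width: 90.9
```

```bash
cat > plan.py <<'E'
from h import *
import scan, scan2
from scan import gR,pR,gP,pP,peg
from kin import solve
A,HH=16,8
def show(pos,Rt): 
    q=scan2.fix(solve(pos,Rt)[0]); print('q',np.round(q,0),'margin',round(scan2.mar(q),1)); delta(pos,Rt)
E
python3 - <<'E'
from plan import *
s=env.state(); print(s['ee_pos'],s['gripper_width'],s['force'],s['qpos'])
cw=camw('wrist'); im,d=grab('wrist','w13'); W=cloud('wrist',d,cw); cream('wrist',W,im)
show(gP((478,215),70,45,A,HH,70),gR(70,45,1))
show(gP((478,215),70,45,A,HH,70),gR(70,45,-1))
E
```

```text
[477.82230425 214.9193411  139.23864127] 90.89823743270307 [-0.09119975  0.01962329  0.00439225] [ 2.29891028e+01  1.65657686e+01  1.01694395e+02 -4.96289675e-02
  6.17866863e+01  4.29374722e+01]
wrist [ 390   28  123  113 7733] z 49.6 [601.  284.8] [76.1 50.1] 5.6 med [600.6 285.3  49.6]
wrist [ 287  174   68  104 6430] z 49.6 [478.6 216.9] [75.8 49.6] 70.1 med [479.  219.3  49.6]
q [ -2.  18. 129.  73.  45. 138.] margin 8.3
slide cm [4.3  0.07 0.75] turn [-2.9   -0.003  1.206] deg 180.0
q [ -2.  18. 129.  73.  45. -42.] margin 20.8
slide cm [4.3  0.07 0.75] turn [0.001 0.788 0.002] deg 45.2
```

View pics/w13.png

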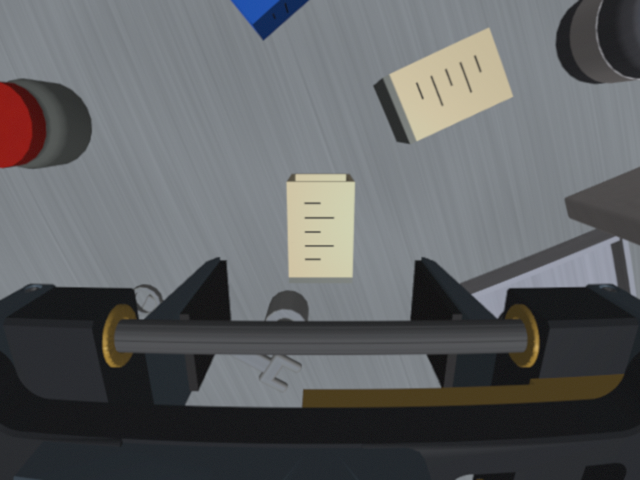

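Request:
arm_command --slide '[[0,0,0.7],[0,0,0.7],[1,0,0.7],[2,0,0.7],[3,0,0.7],[4,0,0.7],[4.3,0,0.7],[4.3,0,0.7],[4.3,0,0.7]]' --turn '[[0,0.788,0],[0,0.788,0],[0,0.788,0],[0,0.788,0],[0,0.788,0],[0,0.788,0],[0,0.788,0],[0,0.788,0],[0,0.788,0]]' --grip '[0,0,0,0,0,0,0,0,0]'

```text
time_s: 26.58
ee_pos: [473.2, 207.3, 93.2]
ee_rot: [-179.5, 44.9, 70.3]
force: [-0.3, -0.3, -0.4]
gripper_width: 91.2
```

Request:
arm_command --slide '[[0,0,0],[0,0,0],[0,0,0],[0,0,0],[0,0,0],[0,0,0],[0,0,0],[0,0,0],[0,0,0],[0,0,0],[0,0,0],[0,0,0],[0,0,0],[0,0,0]]' --turn '[[1.57,0,0],[1.57,0,0],[1.57,0,0],[1.57,0,0],[1.57,0,0],[1.57,0,0],[1.57,0,0],[1.57,0,0],[1.57,0,0],[1.57,0,0],[1.57,0,0],[1.57,0,0],[1.57,0,0],[1.57,0,0]]' --grip '[0,0,0,0,0,0,0,0,0,0,0,0,0,0]'

```text
time_s: 27.75
ee_pos: [474.3, 208.3, 94.7]
ee_rot: [-89.7, 45.0, 70.3]
force: [0.4, 0.8, -0.2]
gripper_width: 91.4
```

Run:
```python
from plan import *
s=env.state(); print(s['ee_pos'],s['ee_rot'],s['qpos'])
show(gP((477.7,214.6),70,45,A,HH,60),gR(70,45,1))
show(gP((477.7,214.6),70,45,A,HH,0),gR(70,45,1))
```

```text
[474.27274308 208.32223728  94.71885378] [-89.65251576  45.02440263  70.2901868 ] [ -5.14539057  17.99440698 128.54638143  70.53792444  46.51453427
  47.69519621]
q [ -2.  19. 130.  75.  44. 136.] margin 10.8
slide cm [ 0.59  0.75 -0.11] turn [ 1.568  0.002 -0.003] deg 89.9
q [ -2.  27. 133.  86.  42. 120.] margin 17.0
slide cm [ 4.83  4.99 -0.14] turn [ 1.568  0.002 -0.003] deg 89.9
```

Request:
arm_command --slide '[[0.6,0.7,-0.1],[0.6,0.7,-0.1],[0.6,0.7,-0.1],[0.6,0.7,-0.1],[0.6,0.7,-0.1],[0.6,0.7,-0.1],[0.6,0.7,-0.1],[0.6,0.7,-0.1],[0.6,0.7,-0.1],[0.6,0.7,-0.1],[0.6,0.7,-0.1],[0.6,0.7,-0.1],[0.6,0.7,-0.1],[0.6,0.7,-0.1],[0.6,0.7,-0.1]]' --turn '[[1.568,0,0],[1.568,0,0],[1.568,0,0],[1.568,0,0],[1.568,0,0],[1.568,0,0],[1.568,0,0],[1.568,0,0],[1.568,0,0],[1.568,0,0],[1.568,0,0],[1.568,0,0],[1.568,0,0],[1.568,0,0],[1.568,0,0]]' --grip '[0,0,0,0,0,0,0,0,0,0,0,0,0,0,0]'

```text
time_s: 29.0
ee_pos: [475.7, 207.4, 86.5]
ee_rot: [-0.2, 45.0, 70.2]
force: [-0.0, -0.2, -0.0]
gripper_width: 91.3
```

Run:
```python
from plan import *
s=env.state(); print(s['ee_pos'],s['ee_rot'],s['qpos'])
cw=camw('wrist'); im,d=grab('wrist','w14'); W=cloud('wrist',d,cw); cream('wrist',W,im)
show(gP((477.7,214.6),70,45,A,HH,0),gR(70,45,1))
i2,_=grab('side','s14')
```

```text
[475.72250104 207.42691583  86.53979724] [-0.2233474  44.96120028 70.18452898] [ -5.27816787  19.02107109 128.94534126  71.87211217  46.11265862
 135.20774088]
wrist [ 274  194   97   64 5259] z 49.7 [478.5 216.9] [77.6 50.2] 70.1 med [476.6 209.2  49.7]
wrist [ 160  218  106   82 3435] z 49.8 [600.3 283.9] [76.6 51.5] 5.3 med [578.4 277.9  49.8]
q [ -2.  27. 133.  86.  42. 120.] margin 17.0
slide cm [ 4.29  0.1  -4.41] turn [ 0.006  0.001 -0.002] deg 0.4
```

View pics/s14.png

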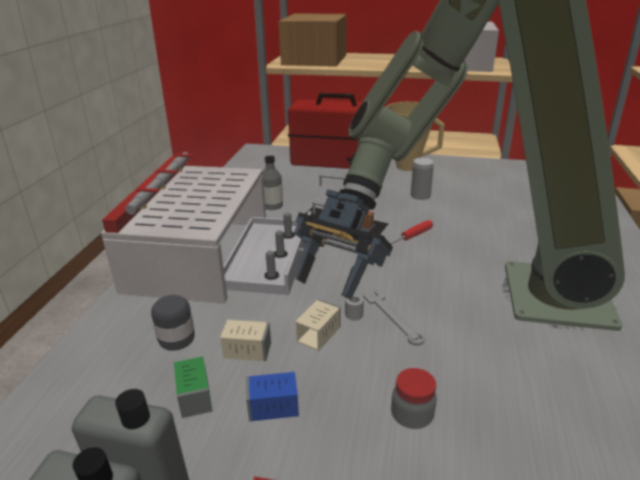

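View pics/w14.png

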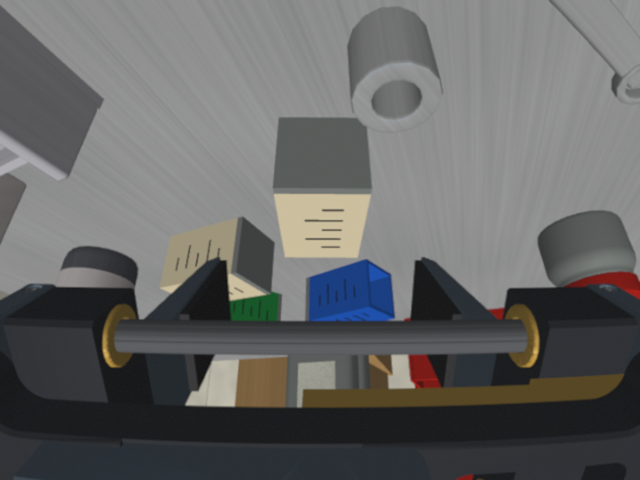

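```bash
sed -i 's/A,HH=16,8/A,HH=16,12/' plan.py
python3 - <<'E'
from plan import *
show(gP((477.7,214.7),70.1,45,A,HH,0),gR(70.1,45,1))
E
```

```text
q [ -2.  26. 132.  85.  42. 121.] margin 17.2
slide cm [ 4.02  0.11 -4.15] turn [ 0.005  0.001 -0.   ] deg 0.3
```

Request:
arm_command --slide '[[0.7,0.1,-0.7],[1.4,0.1,-1.4],[2.1,0.1,-2.1],[2.8,0.1,-2.9],[3.4,0.1,-3.5],[3.8,0.1,-3.9],[4,0.1,-4.15],[4,0.1,-4.15],[4,0.1,-4.15],[4,0.1,-4.15],[4,0.1,-4.15],[4,0.1,-4.15],[4,0.1,-4.15],[4,0.1,-4.15],[4,0.1,-4.15],[4,0.1,-4.15],[4,0.1,-4.15],[4,0.1,-4.15]]' --turn '[[0,0,0],[0,0,0],[0,0,0],[0,0,0],[0,0,0],[0,0,0],[0,0,0],[0,0,0],[0,0,0],[0,0,0],[0,0,0],[0,0,0],[0,0,0],[0,0,0],[0,0,0],[0,0,0],[0,0,0],[0,0,0]]' --grip '[0,0,0,0,0,0,0,0,255,255,255,255,255,255,255,255,255,255]' --newtons 25

```text
time_s: 30.6
ee_pos: [475.4, 206.9, 30.1]
ee_rot: [-0.2, 44.9, 70.1]
force: [-1.6, -1.6, 3.2]
gripper_width: 49.6
```

Run:
```python
from plan import *
s=env.state(); print(s['ee_pos'],s['gripper_width'],s['force'],s['qpos'])
i2,_=grab('side','s15'); im,_=grab('wrist','w15')
p=s['ee_pos']
show(p+np.array([0,0,90]),gR(70.1,45,1))
```

```text
[475.37994709 206.86965208  30.06581795] 49.61253882911443 [-1.57365224 -1.61221598  3.21564811] [ -5.39043275  25.98110387 132.06211195  81.80014819  43.85894292
 121.26192192]
q [ -2.  15. 127.  69.  46. 144.] margin 2.3
slide cm [-6.35 -0.03  6.38] turn [0.003 0.002 0.   ] deg 0.2
```

View pics/s15.png

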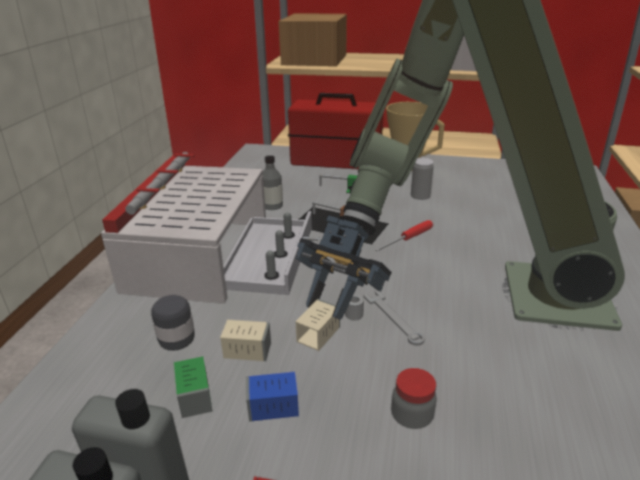

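Request:
arm_command --slide '[[-0.7,0,0.7],[-1.8,0,1.8],[-3,0,3],[-4.2,0,4.2],[-5,0,5],[-5,0,5],[-5,0,5],[-5,0,5],[-5,0,5],[-5,0,5],[-5,0,5],[-5,0,5],[-5,0,5],[-5,0,5],[-5,0,5],[-5,0,5],[-5,0,5],[-5,0,5],[-5,0,5]]' --turn '[[0,0,0],[0,0,0],[0,0,0],[-0.1,0,0],[-0.2,0,0],[-0.32,0,0],[-0.44,0,0],[-0.56,0,0],[-0.68,0,0],[-0.8,0,0],[-0.92,0,0],[-1.04,0,0],[-1.16,0,0],[-1.28,0,0],[-1.4,0,0],[-1.5,0,0],[-1.57,0,0],[-1.57,0,0],[-1.57,0,0]]' --grip '[255,255,255,255,255,255,255,255,255,255,255,255,255,255,255,255,255,255,255]'

```text
time_s: 32.28
ee_pos: [474.9, 206.7, 100.3]
ee_rot: [-90.0, 44.9, 70.1]
force: [0.2, -0.2, -0.4]
gripper_width: 49.7
```

Run:
```python
from plan import *
s=env.state(); print(s['ee_pos'],s['gripper_width'],s['force'],s['qpos'])
print(peg)
show(s['ee_pos']+[0,0,70],pR(70,45,1))
show(pP(peg[2],40,45,A,HH,85),pR(40,45,1))
```

```text
[474.930472   206.73378739 100.28708458] 49.73431634504348 [ 0.21873076 -0.24402644 -0.41715165] [ -5.39090588  17.40205087 128.23932692  69.80186044  46.90383921
  48.40518213]
[array([ 621.71023606, -117.37665813]), array([617. , -27.5]), array([612.28976394,  62.37665813])]
q [ -2.  10. 123.  62.  50. -25.] margin 26.3
slide cm [-4.94 -4.96 -0.  ] turn [-1.569 -0.     0.002] deg 89.9
q [-12.  15. 119.  71.  36. -19.] margin 30.2
slide cm [-10.15   2.94 -17.62] turn [-1.181  0.276  0.278] deg 71.3
```

Request:
arm_command --slide '[[-1.5,-1.5,0],[-3.5,-3.5,0],[-5.2,-5,0],[-5.8,-4,-2],[-6.4,-3,-4],[-7,-2,-6],[-7.6,-1,-8.5],[-8.2,0,-11],[-8.8,1,-13],[-9.4,2,-15],[-10,2.7,-17],[-10.15,2.95,-17.6],[-10.15,2.95,-17.6],[-10.15,2.95,-17.6],[-10.15,2.95,-17.6],[-10.15,2.95,-17.6]]' --turn '[[-0.09,0.02,0.02],[-0.19,0.04,0.04],[-0.3,0.07,0.07],[-0.4,0.09,0.09],[-0.5,0.12,0.12],[-0.6,0.14,0.14],[-0.7,0.16,0.16],[-0.8,0.19,0.19],[-0.9,0.21,0.21],[-1.0,0.23,0.23],[-1.1,0.26,0.26],[-1.181,0.276,0.278],[-1.181,0.276,0.278],[-1.181,0.276,0.278],[-1.181,0.276,0.278],[-1.181,0.276,0.278]]' --grip '[255,255,255,255,255,255,255,255,255,255,255,255,255,255,255,255]'

```text
time_s: 33.62
ee_pos: [608.9, 60.5, 152.0]
ee_rot: [180.0, 44.9, 40.1]
force: [-1.1, -0.2, -0.7]
gripper_width: 49.9
```

Run:
```python
from plan import *
s=env.state(); print(s['ee_pos'],s['ee_rot'],s['gripper_width'],s['force'],s['qpos'])
show(pP(peg[2],40,45,A,HH,85),pR(40,45,1))
cw=camw('wrist');im,d=grab('wrist','w16'); np.save('w16.npy',cloud('wrist',d,cw)); i2,_=grab('side','s16'); it,_=grab('top','t16')
```

```text
[608.90770478  60.51724083 151.96862373] [179.997643    44.92946104  40.0986885 ] 49.861644488131034 [-1.14306958 -0.22430899 -0.70684938] [-14.72032517  15.17610601 119.94245764  70.11329464  37.97736679
 -20.40499305]
q [-12.  15. 119.  71.  36. -19.] margin 30.2
slide cm [0.02 0.07 0.08] turn [ 0.001 -0.001  0.001] deg 0.1
```

View pics/w16.png

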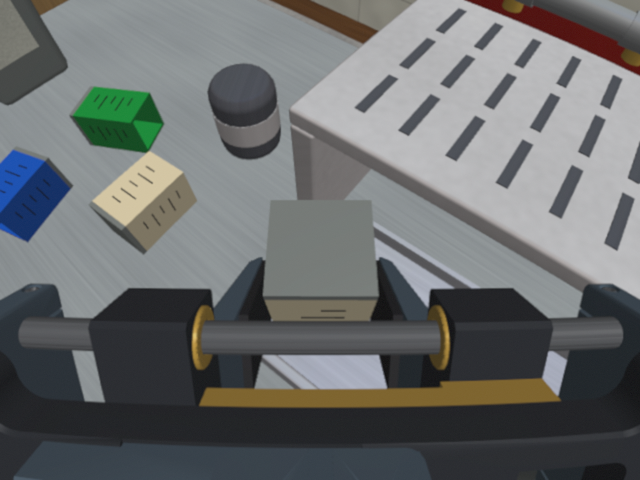

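View pics/s16.png

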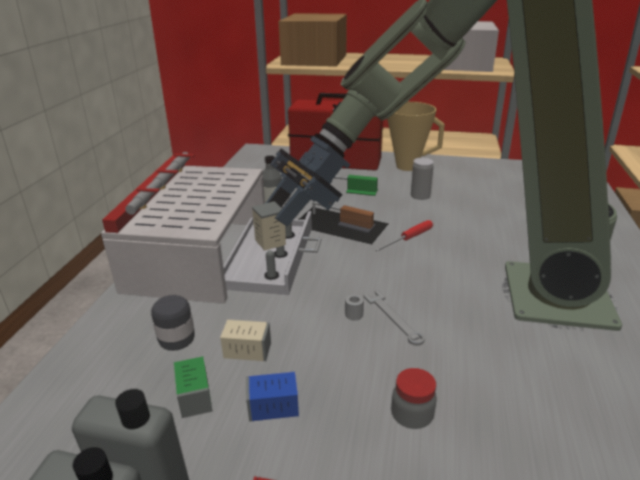

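Run:
```python
from plan import *
W=np.load('w16.npy'); P=W[210:288,278:366].reshape(-1,3); P=P[~np.isnan(P[:,0])]
print(np.median(P,0),P.std(0)); r=cv2.minAreaRect(W[200:295,270:372].reshape(-1,3)[:,:2].astype(np.float32)); print(r)
pl=np.linalg.svd(P-P.mean(0),full_matrices=False)[2][2]; print('normal',pl)
i2=cv2.imread('pics/s16.png'); 
for k in range(3): print(k,proj('side',[*peg[k],82]),proj('side',[*peg[k],18]),proj('top',[*peg[k],82]))
cv2.imwrite('pics/c16.png',cv2.resize(i2[190:310,200:340],(700,600),interpolation=cv2.INTER_CUBIC))
```

```text
[611.28178291  61.4172441  182.91737862] [11.66198583 11.66236341  0.5689151 ]
((632.1688842773438, 124.86072540283203), (190.36264038085938, 41.619361877441406), 64.41250610351562)
normal [ 0.00191511  0.00118847 -0.99999746]
0 [287.70818124 212.05389636] [288.85250489 234.72715344] [362.06134368 195.90776973]
1 [279.75383707 229.87223976] [281.19130056 253.51442376] [322.83128646 198.15645979]
2 [270.69397523 250.1898733 ] [272.50137922 274.84298448] [283.46570676 200.42405843]
```

View pics/c16.png

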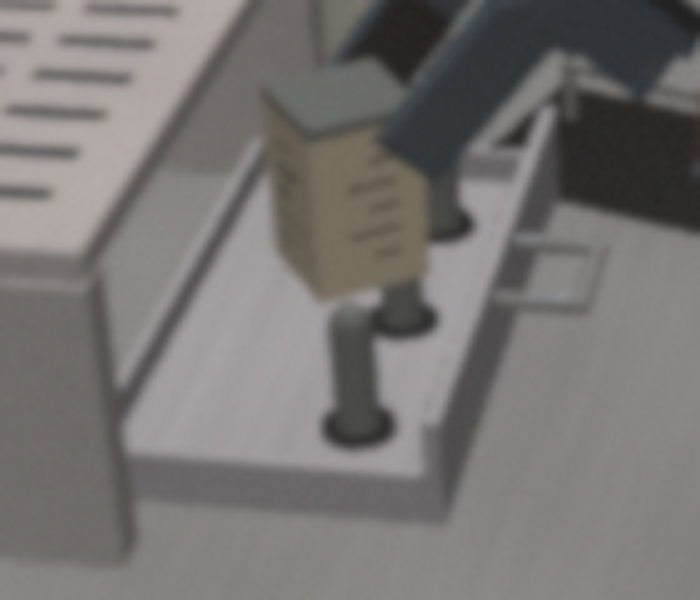

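Run:
```python
from plan import *
show(pP(peg[2]+[0.3,0.5],40,45,A,HH,0),pR(40,45,1)); print(toolR().T@[0,0,-1])
```

```text
q [-12.  24. 125.  91.  34. -43.] margin 24.9
slide cm [6.07 0.02 6.07] turn [ 0.002 -0.001  0.001] deg 0.2
[ 0.7060807  -0.00107257  0.70813056]
```

Request:
arm_command --slide '[[0.6,0,0.6],[1.2,0,1.2],[1.8,0,1.8],[2.4,0,2.4],[3,0,3],[3.6,0,3.6],[4.2,0,4.2],[4.7,0,4.7],[5.2,0,5.2],[5.5,0,5.5],[5.7,0,5.7],[5.8,0,5.8],[5.8,0,5.8]]' --turn '[[0,0,0],[0,0,0],[0,0,0],[0,0,0],[0,0,0],[0,0,0],[0,0,0],[0,0,0],[0,0,0],[0,0,0],[0,0,0],[0,0,0],[0,0,0]]' --grip '[255,255,255,255,255,255,255,255,255,255,255,255,255]'

```text
time_s: 34.85
ee_pos: [609.4, 60.0, 69.7]
ee_rot: [179.9, 44.9, 40.0]
force: [0.3, 1.0, -0.5]
gripper_width: 49.6
```

Run:
```python
from plan import *
s=env.state(); print(s['ee_pos'],s['gripper_width'],s['force'])
cw=camw('wrist');im,d=grab('wrist'); W=cloud('wrist',d,cw); P=W[210:288,278:366].reshape(-1,3); print(np.nanmedian(P,0))
i2,_=grab('side');cv2.imwrite('pics/c17.png',cv2.resize(i2[190:310,200:340],(700,600),interpolation=cv2.INTER_CUBIC)[:,:,::-1])
show(pP(peg[2]+[0.3,0.5],40,45,A,HH,0),pR(40,45,1))
```

```text
[609.40528455  60.00276087  69.67663695] 49.57196438599253 [ 0.26535723  0.9576979  -0.511745  ]
[611.74908538  60.92056125 100.63233341]
q [-12.  24. 125.  91.  34. -43.] margin 24.9
slide cm [ 0.27 -0.03  0.28] turn [ 0.003 -0.002  0.   ] deg 0.2
```

View pics/c17.png

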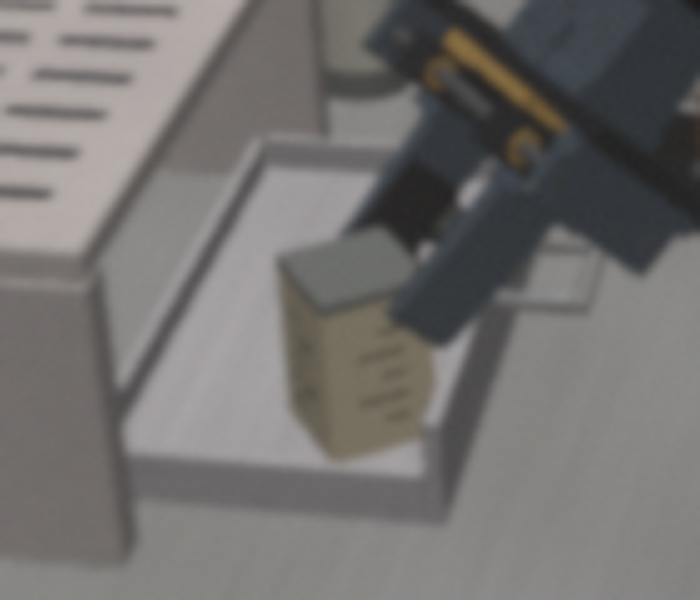

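Request:
arm_command --slide '[[0.1,0,0.1],[0.2,0,0.2],[0.22,0,0.22],[0.22,0,0.22]]' --turn '[[0,0,0],[0,0,0],[0,0,0],[0,0,0]]' --grip '[255,255,255,255]'

```text
time_s: 35.28
ee_pos: [609.5, 59.9, 66.8]
ee_rot: [179.9, 44.9, 40.0]
force: [0.0, -0.2, 0.5]
gripper_width: 49.8
```

Contact just about reached. Releasing and backing out along the tool axis.

Request:
arm_command --slide '[[0,0,0],[0,0,0],[0,0,0],[0,0,0],[0,0,0],[-0.5,0,0],[-1.5,0,0],[-3,0,0],[-5,0,0],[-7,0,0],[-9,0,0],[-11,0,0],[-12,0,0],[-12,0,0]]' --turn '[[0,0,0],[0,0,0],[0,0,0],[0,0,0],[0,0,0],[0,0,0],[0,0,0],[0,0,0],[0,0,0],[0,0,0],[0,0,0],[0,0,0],[0,0,0],[0,0,0]]' --grip '[80,80,80,80,80,80,80,80,80,80,0,0,0,0]'

```text
time_s: 36.45
ee_pos: [544.2, 4.1, 153.2]
ee_rot: [179.6, 44.9, 39.8]
force: [-0.0, 0.2, -0.2]
gripper_width: 86.2
```

Run:
```python
from plan import *
s=env.state(); print(s['ee_pos'],s['gripper_width'],s['force'],s['qpos'])
cw=camw('wrist');im,d=grab('wrist','w18'); W=cloud('wrist',d,cw); k=abs(W[...,2]-98)<6; k[:150]=0; P=W[k]; P=P[abs(P[:,0]-612)<45]; P=P[abs(P[:,1]-61)<45]; print(len(P),np.median(P,0), cv2.minAreaRect(P[:,:2].astype(np.float32)))
i2,_=grab('side');cv2.imwrite('pics/c18.png',cv2.resize(i2[190:310,200:340],(700,600),interpolation=cv2.INTER_CUBIC)[:,:,::-1])
show(np.array([540,180,200.]),down(-20))
show(np.array([597.5,284.5,120.]),down(5.5-90))
```

```text
[544.19370613   4.09427529 153.22525687] 86.2387636195187 [-0.0330425   0.15900977 -0.20244032] [-25.20494429  11.56422396 125.17483101  67.58484456  44.01280958
 -27.01810215]
3685 [611.19033428  60.99816156  97.63802901] ((613.6032104492188, 62.687034606933594), (52.495460510253906, 50.16352081298828), 40.07522964477539)
q [18. 18. 90.  0. 72. 38.] margin 59.3
slide cm [  4.31 -13.66 -11.17] turn [-0.494 -0.768 -0.207] deg 53.7
q [ 25.  30.  84.   0.  67. 110.] margin 36.5
slide cm [ 17.83 -17.97 -13.37] turn [ 0.572 -0.763  0.235] deg 56.3
```

View pics/c18.png

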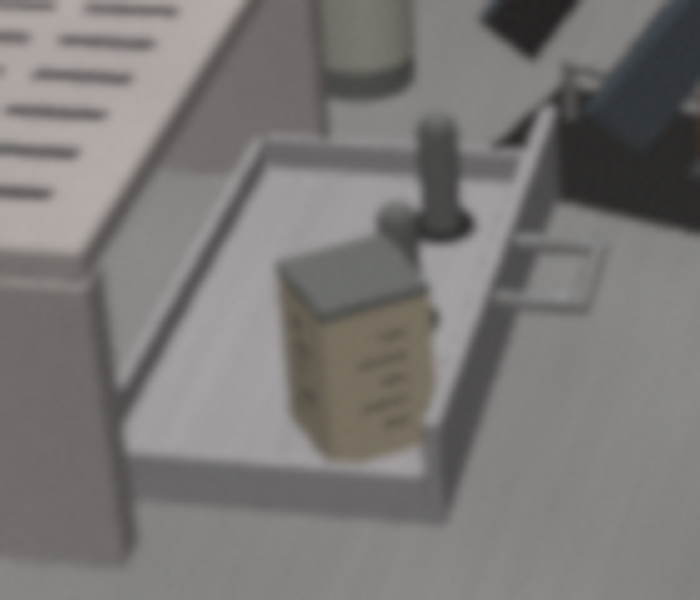

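Run:
```python
from plan import *
show(np.array([544,4,230.]),toolR())
show(np.array([596,284.5,200.]),down(5.5-90))
```

```text
q [-22.   5. 118.  57.  48.  -9.] margin 31.4
slide cm [-5.6   0.08 -5.49] turn [0. 0. 0.] deg 0.0
q [ 26.  27.  77.   0.  77. 110.] margin 36.5
slide cm [ 12.1  -18.05 -18.95] turn [ 0.572 -0.763  0.235] deg 56.3
```

Request:
arm_command --slide '[[-2.5,0,-2.5],[-5,-1,-5],[-5,-4,-7.5],[-3,-7,-10],[-1,-10,-12.5],[2,-12.5,-15],[5,-15,-17],[8,-17,-18.5],[12.1,-18,-19],[12.1,-18,-19],[12.1,-18,-19],[12.1,-18,-19],[12.1,-18,-19],[12.1,-18,-19],[12.1,-18,-19]]' --turn '[[0.06,-0.08,0.02],[0.12,-0.16,0.05],[0.18,-0.24,0.07],[0.24,-0.32,0.1],[0.3,-0.4,0.12],[0.36,-0.48,0.15],[0.42,-0.56,0.17],[0.48,-0.64,0.2],[0.54,-0.72,0.22],[0.572,-0.763,0.235],[0.572,-0.763,0.235],[0.572,-0.763,0.235],[0.572,-0.763,0.235],[0.572,-0.763,0.235],[0.572,-0.763,0.235]]' --grip '[0,0,0,0,0,0,0,0,0,0,0,0,0,0,0]'

```text
time_s: 37.8
ee_pos: [596.9, 289.4, 195.0]
ee_rot: [4.0, 89.6, -170.2]
force: [-0.8, 0.3, -0.3]
gripper_width: 90.9
```

Run:
```python
from plan import *
s=env.state(); print(s['ee_pos'],s['ee_rot'],s['qpos'])
cw=camw('wrist'); im,d=grab('wrist','w19'); W=cloud('wrist',d,cw); cream('wrist',W,im)
show(np.array([598.3,284.6,20.]),down(5.5-90))
```

```text
[596.9487387  289.38279619 195.02378235] [   3.95086097   89.59806746 -170.18118858] [2.48147649e+01 2.68138971e+01 7.71081181e+01 1.06969896e-01
 7.64662523e+01 1.08921429e+02]
wrist [ 298  165   57   88 4752] z 49.6 [600.8 284.4] [75.9 49.8] 5.6 med [603.  284.4  49.6]
q [ 25.  35.  90.   0.  55. 110.] margin 36.6
slide cm [17.66  0.23 -0.3 ] turn [ 0.005  0.006 -0.001] deg 0.4
```

View pics/w19.png

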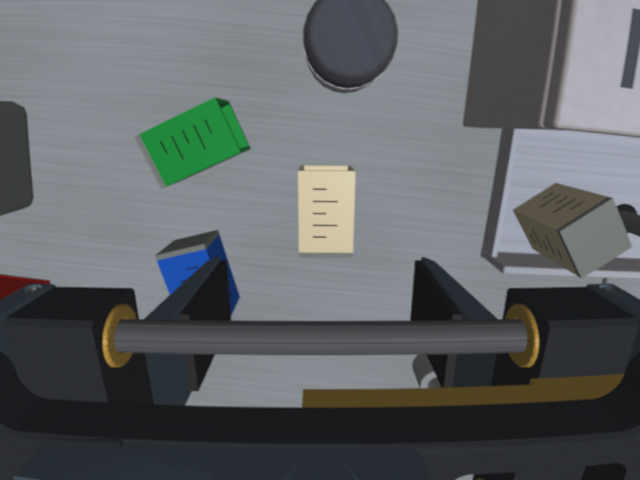

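Run:
```python
from plan import *
s=env.state(); print(s['ee_pos'],s['ee_rot'])
show(np.array([598.3,284.3,20.]),down(5.6-90))
```

```text
[596.07037122 286.7997172  196.59423143] [   7.93941835   89.67497971 -166.26644929]
q [ 25.  35.  90.   0.  55. 110.] margin 36.7
slide cm [17.66  0.26 -0.3 ] turn [ 0.003  0.006 -0.001] deg 0.4
```

Request:
arm_command --slide '[[3,0,-0.1],[6.5,0,-0.2],[10,0,-0.3],[13,0,-0.3],[13,0,-0.3],[13,0,-0.3]]' --turn '[[0,0,0],[0,0,0],[0,0,0],[0,0,0],[0,0,0],[0,0,0]]' --grip '[0,0,0,0,0,0]'

```text
time_s: 38.35
ee_pos: [597.8, 283.2, 69.9]
ee_rot: [3.7, 89.8, -170.8]
force: [0.4, 0.2, 0.3]
gripper_width: 91.3
```

Run:
```python
from plan import *
s=env.state(); print(s['ee_pos'],s['ee_rot'])
show(np.array([598.3,284.3,20.]),down(5.6-90))
```

```text
[597.82800124 283.23172989  69.94606854] [   3.66504295   89.79831336 -170.8240581 ]
q [ 25.  35.  90.   0.  55. 110.] margin 36.7
slide cm [ 4.99 -0.1  -0.07] turn [-0.002  0.004 -0.   ] deg 0.2
```

Request:
arm_command --slide '[[1.5,-0.1,-0.1],[3,-0.1,-0.1],[4,-0.1,-0.1],[4.7,-0.1,-0.1],[5,-0.1,-0.1],[5,-0.1,-0.1],[5,-0.1,-0.1],[5,-0.1,-0.1],[5,-0.1,-0.1],[5,-0.1,-0.1],[5,-0.1,-0.1],[5,-0.1,-0.1],[5,-0.1,-0.1],[5,-0.1,-0.1],[5,-0.1,-0.1],[5,-0.1,-0.1]]' --turn '[[0,0,0],[0,0,0],[0,0,0],[0,0,0],[0,0,0],[0,0,0],[0,0,0],[0,0,0],[0,0,0],[0,0,0],[0,0,0],[0,0,0],[0,0,0],[0,0,0],[0,0,0],[0,0,0]]' --grip '[0,0,0,0,0,0,255,255,255,255,255,255,255,255,255,255]' --newtons 18

```text
time_s: 39.68
ee_pos: [600.3, 286.1, 20.3]
ee_rot: [-46.0, 90.0, 139.6]
force: [1.1, -0.7, 0.6]
gripper_width: 49.8
```

Run:
```python
from plan import *
s=env.state(); print(s['ee_pos'],s['gripper_width'],s['force'])
show(np.array([490,225,65.]),down(-20))
```

```text
[600.26212165 286.0762903   20.29317514] 49.84907467876646 [ 1.05107009 -0.72809251  0.55469167]
q [ 25.  22. 106.   0.  52.  45.] margin 44.0
slide cm [-4.47  5.01 11.57] turn [-1.125e+00  0.000e+00  1.000e-03] deg 64.4
```

Request:
arm_command --slide '[[-1.5,0,0],[-3,0.3,0.8],[-4.5,0.8,2],[-4.5,1.4,3.5],[-4.5,2,5],[-4.5,2.7,6.5],[-4.5,3.4,8],[-4.5,4.1,9.5],[-4.5,4.7,11],[-4.5,5,11.6],[-4.5,5,11.6],[-4.5,5,11.6],[-4.5,5,11.6],[-4.5,5,11.6]]' --turn '[[0,0,0],[-0.1,0,0],[-0.22,0,0],[-0.34,0,0],[-0.46,0,0],[-0.58,0,0],[-0.7,0,0],[-0.82,0,0],[-0.94,0,0],[-1.06,0,0],[-1.125,0,0],[-1.125,0,0],[-1.125,0,0],[-1.125,0,0]]' --grip '[255,255,255,255,255,255,255,255,255,255,255,255,255,255]'

```text
time_s: 40.85
ee_pos: [489.9, 225.3, 65.2]
ee_rot: [-124.2, 89.9, 125.8]
force: [0.5, 1.0, -0.3]
gripper_width: 49.7
```

Run:
```python
from plan import *
s=env.state(); print(s['ee_pos'],s['gripper_width'],s['force'])
show(np.array([490,225,20.6]),down(-20))
```

```text
[489.88941362 225.25273488  65.17811501] 49.6987215376083 [ 0.45941261  0.97542227 -0.3480245 ]
q [ 25.  26. 109.   0.  46.  45.] margin 41.2
slide cm [4.46 0.02 0.02] turn [-0.001 -0.001  0.001] deg 0.1
```

Request:
arm_command --slide '[[1.2,0,0],[2.4,0,0],[3.4,0,0],[4.1,0,0],[4.4,0,0],[4.45,0,0],[4.45,0,0],[4.45,0,0],[4.45,0,0],[4.45,0,0],[4.45,0,0],[2.5,0,0],[-0.5,0,0],[-3.5,0,0],[-6.5,0,0],[-7.5,0,0],[-7.5,0,0],[-7.5,0,0]]' --turn '[[0,0,0],[0,0,0],[0,0,0],[0,0,0],[0,0,0],[0,0,0],[0,0,0],[0,0,0],[0,0,0],[0,0,0],[0,0,0],[0,0,0],[0,0,0],[0,0,0],[0,0,0],[0,0,0],[0,0,0],[0,0,0]]' --grip '[255,255,255,255,255,255,0,0,0,0,0,0,0,0,0,0,0,0]'

```text
time_s: 42.35
ee_pos: [489.3, 224.9, 139.8]
ee_rot: [-96.7, 89.9, 153.3]
force: [-0.1, -0.8, -0.4]
gripper_width: 91.3
```

Run:
```python
from plan import *
s=env.state(); print(s['ee_pos'],s['gripper_width'],s['force'])
cw=camw('wrist'); im,d=grab('wrist','w20'); W=cloud('wrist',d,cw); cream('wrist',W,im)
show(gP((490,225),70,45,A,HH,60),gR(70,45,-1))
show(gP((490,225),70,45,A,HH,60),gR(70,45,1))
```

```text
[489.313742   224.86448535 139.78832663] 91.27119917890026 [-0.06251196 -0.80773203 -0.44972008]
wrist [ 287  176   68  103 6423] z 49.6 [489.7 225.5] [75.4 49.6] 70.0 med [490.2 227.4  49.6]
q [ -0.  19. 128.  74.  44. -42.] margin 22.0
slide cm [4.95 0.12 0.73] turn [-0.001  0.787  0.003] deg 45.1
q [ -0.  19. 128.  74.  44. 138.] margin 8.4
slide cm [4.95 0.12 0.73] turn [ 2.901  0.004 -1.204] deg 180.0
```

View pics/w20.png

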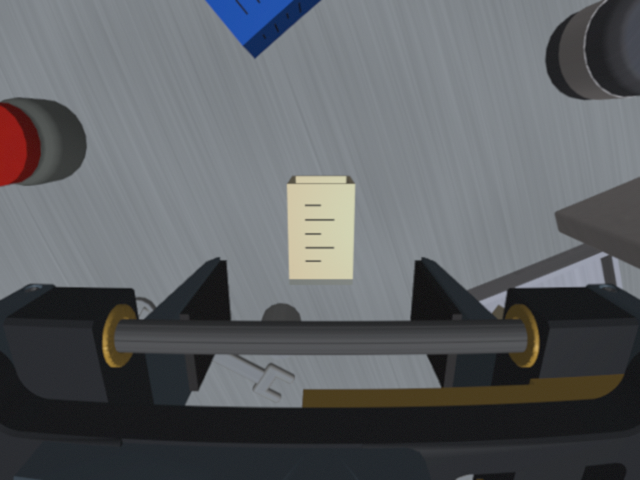

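Request:
arm_command --slide '[[0,0,0.7],[0,0,0.7],[1,0,0.7],[2,0,0.7],[3,0,0.7],[4,0,0.7],[4.4,0,0.7],[4.4,0,0.7],[4.4,0,0.7]]' --turn '[[0,0.788,0],[0,0.788,0],[0,0.788,0],[0,0.788,0],[0,0.788,0],[0,0.788,0],[0,0.788,0],[0,0.788,0],[0,0.788,0]]' --grip '[0,0,0,0,0,0,0,0,0]'

```text
time_s: 43.15
ee_pos: [484.6, 217.3, 92.5]
ee_rot: [-179.4, 44.9, 70.3]
force: [0.6, -0.2, -1.5]
gripper_width: 91.2
```

Request:
arm_command --slide '[[0,0,0],[0,0,0],[0,0,0],[0,0,0],[0,0,0],[0,0,0],[0,0,0],[0,0,0],[0,0,0],[0,0,0],[0,0,0],[0,0,0],[0,0,0],[0,0,0]]' --turn '[[1.57,0,0],[1.57,0,0],[1.57,0,0],[1.57,0,0],[1.57,0,0],[1.57,0,0],[1.57,0,0],[1.57,0,0],[1.57,0,0],[1.57,0,0],[1.57,0,0],[1.57,0,0],[1.57,0,0],[1.57,0,0]]' --grip '[0,0,0,0,0,0,0,0,0,0,0,0,0,0]'

```text
time_s: 44.32
ee_pos: [485.8, 218.3, 94.2]
ee_rot: [-89.6, 45.0, 70.3]
force: [-0.1, 0.2, -0.3]
gripper_width: 91.6
```

Run:
```python
from plan import *
s=env.state(); print(s['ee_pos'],s['ee_rot'],s['qpos'])
show(gP((488.8,223.2),70,45,A,HH,55),gR(70,45,1))
```

```text
[485.76595832 218.31328518  94.17584053] [-89.57879288  44.95920638  70.28603412] [ -3.61986909  18.79514947 127.25923359  71.17027602  45.91597512
  48.74461764]
q [ -1.  20. 128.  75.  44. 137.] margin 9.8
slide cm [ 0.52  0.89 -0.12] turn [ 1.567  0.003 -0.002] deg 89.8
```

Request:
arm_command --slide '[[0.5,0.9,-0.1],[0.5,0.9,-0.1],[0.5,0.9,-0.1],[0.5,0.9,-0.1],[0.5,0.9,-0.1],[0.5,0.9,-0.1],[0.5,0.9,-0.1],[0.5,0.9,-0.1],[0.5,0.9,-0.1],[0.5,0.9,-0.1],[0.5,0.9,-0.1],[0.5,0.9,-0.1],[0.5,0.9,-0.1],[0.5,0.9,-0.1],[0.5,0.9,-0.1]]' --turn '[[1.567,0,0],[1.567,0,0],[1.567,0,0],[1.567,0,0],[1.567,0,0],[1.567,0,0],[1.567,0,0],[1.567,0,0],[1.567,0,0],[1.567,0,0],[1.567,0,0],[1.567,0,0],[1.567,0,0],[1.567,0,0],[1.567,0,0]]' --grip '[0,0,0,0,0,0,0,0,0,0,0,0,0,0,0]'

```text
time_s: 45.57
ee_pos: [486.5, 215.5, 85.3]
ee_rot: [-0.2, 44.9, 70.2]
force: [-0.1, 0.9, -0.4]
gripper_width: 91.2
```

Run:
```python
from plan import *
s=env.state(); print(s['ee_pos'],s['ee_rot'],s['qpos'])
cw=camw('wrist'); im,d=grab('wrist','w21'); W=cloud('wrist',d,cw); cream('wrist',W,im)
show(gP((488.8,223.2),70,45,A,HH,0),gR(70,45,1))
```

```text
[486.47258182 215.48345077  85.31117859] [-0.19893999 44.89095281 70.18739467] [ -4.03832807  19.83557284 127.76961934  72.45950698  45.64454096
 135.94362175]
wrist [ 273  196   97   64 5180] z 49.8 [489.5 224.7] [76.2 50.1] 69.9 med [487.9 217.8  49.8]
q [ -1.  26. 131.  86.  42. 123.] margin 18.6
slide cm [ 3.96  0.08 -4.  ] turn [ 0.006  0.002 -0.002] deg 0.4
```

Request:
arm_command --slide '[[0.7,0.1,-0.7],[1.4,0.1,-1.4],[2.1,0.1,-2.1],[2.8,0.1,-2.8],[3.4,0.1,-3.4],[3.8,0.1,-3.85],[3.95,0.1,-4],[3.95,0.1,-4],[3.95,0.1,-4],[3.95,0.1,-4],[3.95,0.1,-4],[3.95,0.1,-4],[3.95,0.1,-4],[3.95,0.1,-4],[3.95,0.1,-4],[3.95,0.1,-4],[3.95,0.1,-4],[3.95,0.1,-4]]' --turn '[[0,0,0],[0,0,0],[0,0,0],[0,0,0],[0,0,0],[0,0,0],[0,0,0],[0,0,0],[0,0,0],[0,0,0],[0,0,0],[0,0,0],[0,0,0],[0,0,0],[0,0,0],[0,0,0],[0,0,0],[0,0,0]]' --grip '[0,0,0,0,0,0,0,0,255,255,255,255,255,255,255,255,255,255]' --newtons 25

```text
time_s: 47.12
ee_pos: [486.4, 215.7, 30.3]
ee_rot: [-0.2, 44.8, 70.1]
force: [-0.7, -2.0, 2.2]
gripper_width: 49.6
```

Request:
arm_command --slide '[[-0.7,0,0.7],[-1.8,0,1.8],[-3,0,3],[-4.2,0,4.2],[-5,0,5],[-5,0,5],[-5,0,5],[-5,0,5],[-5,0,5],[-5,0,5],[-5,0,5],[-5,0,5],[-5,0,5],[-5,0,5],[-5,0,5],[-5,0,5],[-5,0,5],[-5,0,5],[-5,0,5]]' --turn '[[0,0,0],[0,0,0],[0,0,0],[-0.1,0,0],[-0.2,0,0],[-0.32,0,0],[-0.44,0,0],[-0.56,0,0],[-0.68,0,0],[-0.8,0,0],[-0.92,0,0],[-1.04,0,0],[-1.16,0,0],[-1.28,0,0],[-1.4,0,0],[-1.5,0,0],[-1.57,0,0],[-1.57,0,0],[-1.57,0,0]]' --grip '[255,255,255,255,255,255,255,255,255,255,255,255,255,255,255,255,255,255,255]'

```text
time_s: 48.7
ee_pos: [485.9, 215.4, 100.5]
ee_rot: [-90.0, 44.9, 70.1]
force: [1.1, 0.3, -0.6]
gripper_width: 49.8
```

Run:
```python
from plan import *
s=env.state(); print(s['ee_pos'],s['ee_rot'],s['gripper_width'],s['qpos'])
im,_=grab('wrist','w22')
show(np.array([500,60,190.]),pR(40,45,1))
show(pP(peg[0],40,45,A,HH,90),pR(40,45,1))
```

```text
[485.89688214 215.44370123 100.49450193] [-90.00724544  44.86327057  70.0992491 ] 49.786974806344205 [ -4.05129069  18.10705882 126.97307549  70.22998212  46.43162465
  49.45793487]
q [-16.   2. 128.  65.  40. -14.] margin 21.2
slide cm [-16.33   3.63  -6.61] turn [-1.181  0.276  0.279] deg 71.3
q [-32.  21. 109.  59.  51. -22.] margin 40.5
slide cm [-23.09  15.13 -23.88] turn [-1.181  0.276  0.279] deg 71.3
```

View pics/w22.png

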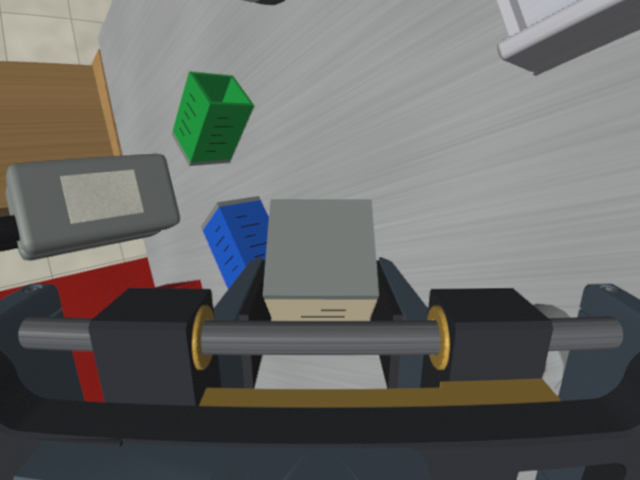

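Request:
arm_command --slide '[[-2,-2,0],[-4.5,-4.2,0],[-6.5,-4,-0.6],[-8.5,-3,-1.5],[-10.5,-1.5,-2.6],[-12.5,0,-3.8],[-14.5,1.5,-5],[-16.3,3.6,-6.6],[-16.3,3.6,-6.6],[-16.3,3.6,-6.6],[-16.3,3.6,-6.6],[-16.3,3.6,-6.6],[-16.3,3.6,-6.6],[-16.3,3.6,-6.6]]' --turn '[[-0.09,0.02,0.02],[-0.19,0.04,0.04],[-0.3,0.07,0.07],[-0.4,0.09,0.09],[-0.5,0.12,0.12],[-0.6,0.14,0.14],[-0.7,0.16,0.16],[-0.8,0.19,0.19],[-0.9,0.21,0.21],[-1.0,0.23,0.23],[-1.1,0.26,0.26],[-1.181,0.276,0.278],[-1.181,0.276,0.278],[-1.181,0.276,0.278]]' --grip '[255,255,255,255,255,255,255,255,255,255,255,255,255,255]'

```text
time_s: 49.92
ee_pos: [499.8, 60.7, 190.1]
ee_rot: [-179.8, 44.9, 40.1]
force: [0.4, 0.1, -1.4]
gripper_width: 50.1
```

Run:
```python
from plan import *
s=env.state(); print(s['ee_pos'],s['ee_rot'],s['gripper_width'],s['qpos'])
show(pP(peg[0],40,45,A,HH,90),pR(40,45,1))
```

```text
[499.8457625   60.68077676 190.14175918] [-179.79882451   44.90997034   40.1265731 ] 50.08465441885424 [-19.58519924   2.93238689 128.5372938   64.44086367  42.678358
 -17.15269969]
q [-32.  21. 109.  59.  51. -22.] margin 40.5
slide cm [ 0.57 21.48  4.15] turn [-0.002 -0.002  0.002] deg 0.2
```

Request:
arm_command --slide '[[0,2,0],[0,5,0.5],[0.1,8,1],[0.2,11,1.8],[0.3,14,2.5],[0.4,17,3.2],[0.5,19.5,3.8],[0.57,21,4.1],[0.57,21.5,4.15],[0.57,21.5,4.15],[0.57,21.5,4.15],[0.57,21.5,4.15]]' --turn '[[0,0,0],[0,0,0],[0,0,0],[0,0,0],[0,0,0],[0,0,0],[0,0,0],[0,0,0],[0,0,0],[0,0,0],[0,0,0],[0,0,0]]' --grip '[255,255,255,255,255,255,255,255,255,255,255,255]'

```text
time_s: 50.92
ee_pos: [618.7, -119.0, 157.2]
ee_rot: [-179.9, 44.9, 40.2]
force: [-0.7, -0.3, 0.3]
gripper_width: 50.1
```

Run:
```python
from plan import *
s=env.state(); print(s['ee_pos'],s['ee_rot'],s['gripper_width'])
cw=camw('wrist');im,d=grab('wrist','w23'); W=cloud('wrist',d,cw); P=W[210:288,278:366].reshape(-1,3); print(np.nanmedian(P,0),peg[0])
i2,_=grab('side');cv2.imwrite('pics/c23.png',cv2.resize(i2[150:270,200:340],(700,600),interpolation=cv2.INTER_CUBIC)[:,:,::-1])
show(pP(peg[0]+[0.5,0.5],40,45,A,HH,4),pR(40,45,1))
```

```text
[ 618.73095274 -118.97570336  157.1548639 ] [-179.93548274   44.87867438   40.19009598] 50.051327980018485
[ 620.98414759 -118.24599952  188.46232211] [ 621.71023606 -117.37665813]
q [-31.  28. 114.  69.  46. -36.] margin 35.5
slide cm [6.13 0.05 6.19] turn [ 0.002 -0.002  0.002] deg 0.2
```

View pics/c23.png

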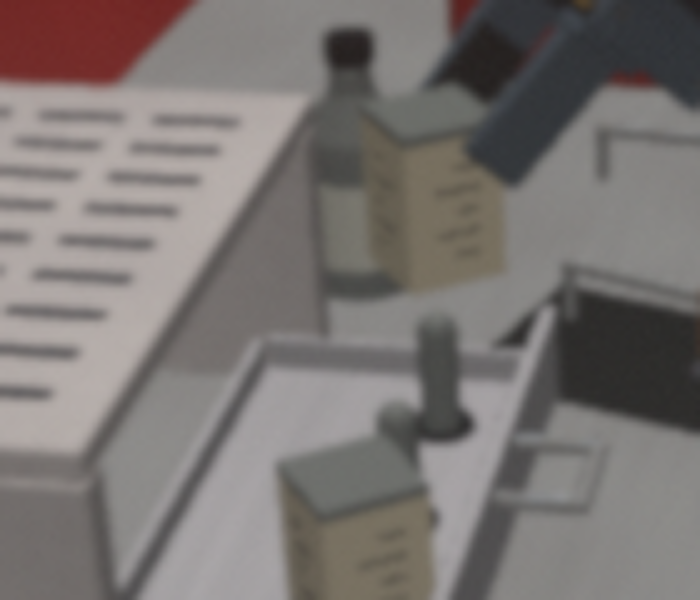

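Request:
arm_command --slide '[[0.6,0,0.6],[1.2,0,1.2],[1.8,0,1.8],[2.4,0,2.4],[3,0,3],[3.6,0,3.6],[4.2,0,4.2],[4.8,0,4.8],[5.3,0,5.3],[5.7,0,5.7],[6,0,6],[6.15,0,6.15],[6.15,0,6.15],[6.15,0,6.15]]' --turn '[[0,0,0],[0,0,0],[0,0,0],[0,0,0],[0,0,0],[0,0,0],[0,0,0],[0,0,0],[0,0,0],[0,0,0],[0,0,0],[0,0,0],[0,0,0],[0,0,0]]' --grip '[255,255,255,255,255,255,255,255,255,255,255,255,255,255]'

```text
time_s: 52.18
ee_pos: [619.8, -120.2, 70.2]
ee_rot: [179.9, 44.9, 40.0]
force: [0.6, 0.2, -0.4]
gripper_width: 49.4
```

Run:
```python
from plan import *
s=env.state(); print(s['ee_pos'],s['gripper_width'],s['force'])
cw=camw('wrist');im,d=grab('wrist'); W=cloud('wrist',d,cw); P=W[210:288,278:366].reshape(-1,3); print(np.nanmedian(P,0))
```

```text
[ 619.78396207 -120.16987421   70.22319773] 49.43924598364954 [ 0.59274714  0.15926975 -0.40359331]
[ 621.98479002 -119.39831133  101.52321759]
```

Request:
arm_command --slide '[[0.1,0,0.1],[0.2,0,0.2],[0.26,0,0.26],[0.26,0,0.26],[0.26,0,0.26]]' --turn '[[0,0,0],[0,0,0],[0,0,0],[0,0,0],[0,0,0]]' --grip '[255,255,255,255,255]'

```text
time_s: 52.65
ee_pos: [619.7, -120.1, 66.5]
ee_rot: [180.0, 44.9, 40.1]
force: [0.3, -0.5, -0.2]
gripper_width: 50.0
```

Request:
arm_command --slide '[[0,0,0],[0,0,0],[0,0,0],[0,0,0],[0,0,0],[-0.5,0,0],[-1.5,0,0],[-3,0,0],[-5,0,0],[-7,0,0],[-9,0,0],[-11,0,0],[-12,0,0],[-12,0,0]]' --turn '[[0,0,0],[0,0,0],[0,0,0],[0,0,0],[0,0,0],[0,0,0],[0,0,0],[0,0,0],[0,0,0],[0,0,0],[0,0,0],[0,0,0],[0,0,0],[0,0,0]]' --grip '[80,80,80,80,80,80,80,80,80,80,80,80,80,80]'

```text
time_s: 53.82
ee_pos: [554.4, -176.7, 153.1]
ee_rot: [179.6, 44.9, 39.7]
force: [0.1, 0.2, -0.4]
gripper_width: 62.7
```

Run:
```python
from plan import *
s=env.state(); print(s['ee_pos'],s['gripper_width'],s['force'],s['qpos'])
cw=camw('wrist');im,d=grab('wrist','w24'); W=cloud('wrist',d,cw); k=abs(W[...,2]-98)<6; k[:150]=0; P=W[k]; P=P[abs(P[:,0]-622)<45]; P=P[abs(P[:,1]+118)<45]; print(len(P),np.median(P,0), cv2.minAreaRect(P[:,:2].astype(np.float32)))
i2,_=grab('side');cv2.imwrite('pics/c24.png',cv2.resize(i2[170:290,200:340],(700,600),interpolation=cv2.INTER_CUBIC)[:,:,::-1])
grab('top','t24')
```

```text
[ 554.43413798 -176.73051307  153.05685489] 62.650215775397896 [ 0.07619185  0.2006088  -0.44146141] [-43.90355392  19.90961478 112.09080305  56.2113079   57.96081648
 -29.75091287]
3672 [ 621.57593307 -118.8085567    97.69609707] ((623.8353881835938, -117.08467102050781), (51.99867248535156, 50.08204650878906), 40.019996643066406)
```

View pics/c24.png

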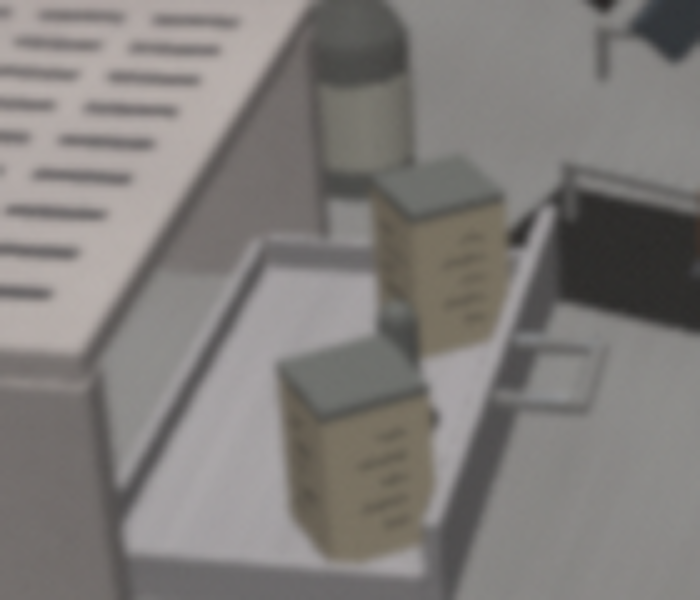

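View pics/t24.png

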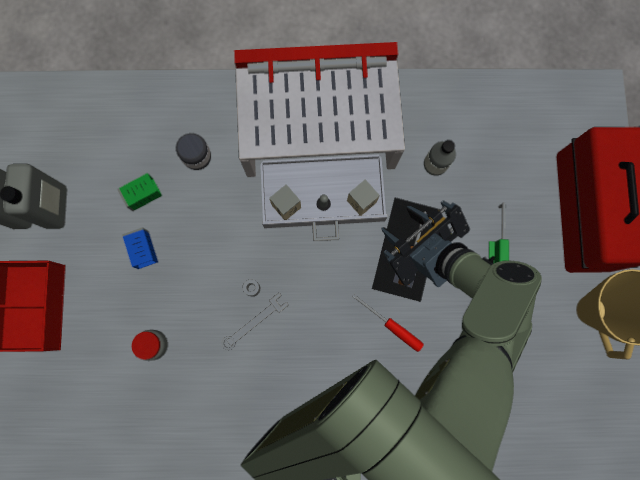

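Both beakers are seated (base tops at 98 mm, level). Now I close the fingers and push the tray home on the eye's outer bar, with the tool tilted 15° so the hand stays clear of the deck.

Run:
```python
from plan import *
show(np.array([480,-34,180.]),gR(3,15,1))
show(np.array([490,-33,32.]),gR(3,15,1))
show(np.array([652,-25,32.]),gR(3,15,1))
```

```text
q [  -6.    3.  114.    3.   48. -100.] margin 35.3
slide cm [  0.31 -15.54  -4.45] turn [-2.461 -0.429 -0.662] deg 148.0
q [  -5.   16.  126.    5.   23. -103.] margin 20.4
slide cm [ 11.34 -14.96   5.45] turn [-2.461 -0.429 -0.662] deg 148.0
q [ -3.  28. 104.   3.  33. -98.] margin 30.0
slide cm [20.48 -5.14 -3.67] turn [-2.461 -0.429 -0.662] deg 148.0
```

Request:
arm_command --slide '[[-3,0,-2],[-4,-3,-4],[-4,-6,-5],[-3.5,-9,-5.5],[-3,-12,-5.5],[-2,-14,-5],[-1,-15.5,-4.5],[0,-15.5,-4.5],[0.3,-15.5,-4.5],[0.3,-15.5,-4.5],[0.3,-15.5,-4.5],[0.3,-15.5,-4.5],[0.3,-15.5,-4.5],[0.3,-15.5,-4.5],[0.3,-15.5,-4.5],[0.3,-15.5,-4.5],[0.3,-15.5,-4.5],[0.3,-15.5,-4.5],[0.3,-15.5,-4.5],[0.3,-15.5,-4.5]]' --turn '[[-2.461,-0.429,-0.662],[-2.461,-0.429,-0.662],[-2.461,-0.429,-0.662],[-2.461,-0.429,-0.662],[-2.461,-0.429,-0.662],[-2.461,-0.429,-0.662],[-2.461,-0.429,-0.662],[-2.461,-0.429,-0.662],[-2.461,-0.429,-0.662],[-2.461,-0.429,-0.662],[-2.461,-0.429,-0.662],[-2.461,-0.429,-0.662],[-2.461,-0.429,-0.662],[-2.461,-0.429,-0.662],[-2.461,-0.429,-0.662],[-2.461,-0.429,-0.662],[-2.461,-0.429,-0.662],[-2.461,-0.429,-0.662],[-2.461,-0.429,-0.662],[-2.461,-0.429,-0.662]]' --grip '[80,80,80,80,80,80,255,255,255,255,255,255,255,255,255,255,255,255,255,255]'

```text
time_s: 55.63
ee_pos: [480.5, -33.4, 179.7]
ee_rot: [8.9, 75.7, 7.9]
force: [-0.2, 0.2, -0.3]
gripper_width: 0.4
```

Run:
```python
from plan import *
s=env.state(); print(s['ee_pos'],s['gripper_width'],s['force'],s['qpos'])
show(np.array([485,-33.5,150.]),gR(3,15,1))
```

```text
[480.4529898  -33.38327848 179.70624606] 0.3917984126318804 [-0.15288244  0.18850086 -0.26106523] [  -8.17138314    3.73336323  113.49778926    5.16473206   49.15888878
 -100.07977263]
q [  -5.    5.  117.    3.   43. -100.] margin 32.9
slide cm [ 2.99 -0.12 -0.28] turn [-0.073 -0.015 -0.02 ] deg 4.4
```

Request:
arm_command --slide '[[2,-0.1,-0.3],[3,-0.1,-0.3],[3,-0.1,-0.3],[3,-0.1,-0.3]]' --turn '[[-0.073,-0.015,-0.02],[-0.073,-0.015,-0.02],[-0.073,-0.015,-0.02],[-0.073,-0.015,-0.02]]' --grip '[255,255,255,255]'

```text
time_s: 55.97
ee_pos: [484.5, -33.5, 149.8]
ee_rot: [0.7, 75.1, 3.4]
force: [-0.1, -0.2, -0.0]
gripper_width: 0.5
```

Run:
```python
from plan import *
s=env.state(); print(s['ee_pos'],s['ee_rot'],s['force'])
show(np.array([490,-33,32.]),gR(3,15,1))
W=None
cw=camw('wrist');im,d=grab('wrist','w25')
```

```text
[484.54528946 -33.51707734 149.81912274] [ 0.73174763 75.05621665  3.39348333] [-0.0600809  -0.17102742 -0.03411339]
q [  -5.   16.  126.    5.   23. -103.] margin 20.4
slide cm [ 1.152e+01 -1.000e-02 -2.510e+00] turn [-0.006 -0.001 -0.002] deg 0.4
```

View pics/w25.png

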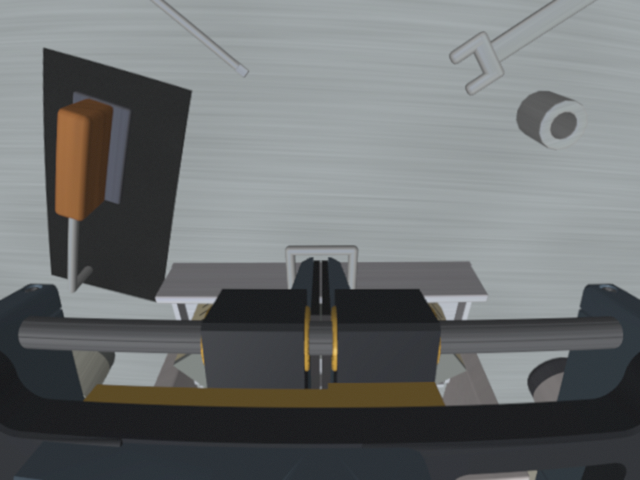

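Request:
arm_command --slide '[[2.5,0,-0.6],[5,0,-1.2],[7.5,0,-1.7],[9.5,0,-2.1],[11,0,-2.4],[11.5,0,-2.5],[11.5,0,-2.5],[11.5,0,-2.5]]' --turn '[[0,0,0],[0,0,0],[0,0,0],[0,0,0],[0,0,0],[0,0,0],[0,0,0],[0,0,0]]' --grip '[255,255,255,255,255,255,255,255]'

```text
time_s: 56.68
ee_pos: [491.7, -33.9, 34.1]
ee_rot: [0.5, 74.8, 3.1]
force: [0.4, -0.7, 0.6]
gripper_width: 0.6
```

Run:
```python
from plan import *
s=env.state(); print(s['ee_pos'],s['ee_rot'],s['force'])
show(np.array([652.6,-24.8,32.]),gR(3,15,1)); print(toolR().T@u(3))
i2,_=grab('side','s26')
```

```text
[491.7258222  -33.94005775  34.07934014] [ 0.50225468 74.83024621  3.10180478] [ 0.35391515 -0.70916373  0.64128286]
q [ -3.  28. 104.   3.  33. -98.] margin 30.0
slide cm [ 4.42  0.18 15.5 ] turn [-0.007  0.003 -0.   ] deg 0.4
[0.2616793  0.00668366 0.96513174]
```

View pics/s26.png

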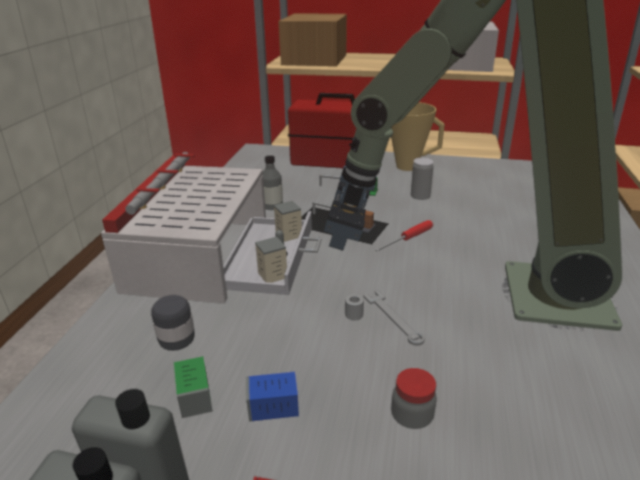

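Request:
arm_command --slide '[[0.13,0,0.5],[0.26,0,1],[0.39,0,1.5],[0.52,0,2],[0.68,0,2.6],[0.86,0,3.3],[1.05,0,4],[1.25,0,4.7],[1.45,0,5.4],[1.63,0,6.1],[1.82,0,6.8],[2.01,0,7.5],[2.2,0,8.2],[2.4,0,8.9],[2.6,0,9.6],[2.79,0,10.3],[2.98,0,11],[3.12,0.1,11.5],[3.25,0.1,12],[3.25,0.1,12]]' --turn '[[0,0,0],[0,0,0],[0,0,0],[0,0,0],[0,0,0],[0,0,0],[0,0,0],[0,0,0],[0,0,0],[0,0,0],[0,0,0],[0,0,0],[0,0,0],[0,0,0],[0,0,0],[0,0,0],[0,0,0],[0,0,0],[0,0,0],[0,0,0]]' --grip '[255,255,255,255,255,255,255,255,255,255,255,255,255,255,255,255,255,255,255,255]'

```text
time_s: 58.4
ee_pos: [616.6, -27.2, 33.2]
ee_rot: [0.5, 74.8, 3.1]
force: [0.0, -0.2, -0.5]
gripper_width: 0.7
```

Run:
```python
from plan import *
s=env.state(); print(s['ee_pos'],s['ee_rot'],s['force'])
show(np.array([652.6,-24.8,34.]),gR(3,15,1))
i2,_=grab('side','s27')
```

```text
[616.58764401 -27.22538313  33.22775184] [ 0.4500563  74.8044251   3.06322046] [ 0.01947108 -0.15875197 -0.48849775]
q [ -3.  28. 104.   3.  33. -98.] margin 30.3
slide cm [0.87 0.08 3.5 ] turn [-0.007  0.003 -0.   ] deg 0.4
```

View pics/s27.png

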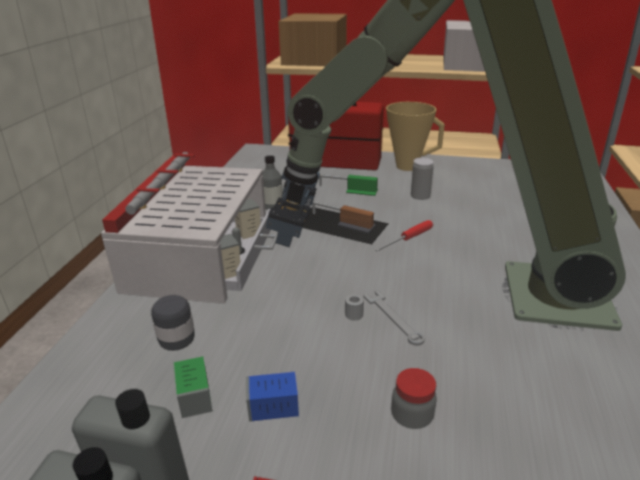

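Request:
arm_command --slide '[[0.15,0,0.6],[0.3,0,1.2],[0.45,0,1.8],[0.6,0,2.3],[0.7,0,2.7],[0.78,0,3.0],[0.83,0,3.2],[0.88,0,3.4],[0.9,0,3.5],[0.9,0,3.5]]' --turn '[[0,0,0],[0,0,0],[0,0,0],[0,0,0],[0,0,0],[0,0,0],[0,0,0],[0,0,0],[0,0,0],[0,0,0]]' --grip '[255,255,255,255,255,255,255,255,255,255]'

```text
time_s: 59.28
ee_pos: [651.1, -25.3, 33.4]
ee_rot: [0.6, 74.9, 3.2]
force: [-2.2, 0.4, -1.3]
gripper_width: 0.4
```

Run:
```python
from plan import *
s=env.state(); print(s['ee_pos'],s['ee_rot'],s['force'])
```

```text
[651.11660655 -25.30073115  33.40242688] [ 0.56088608 74.91894442  3.17266149] [-2.19653277  0.43156256 -1.28854892]
```

Not at the stop yet (only 2 N of friction). A few mm more, in small steps.

Request:
arm_command --slide '[[0.03,0,0.1],[0.05,0,0.2],[0.08,0,0.3],[0.1,0,0.4],[0.1,0,0.4],[0.1,0,0.4]]' --turn '[[0,0,0],[0,0,0],[0,0,0],[0,0,0],[0,0,0],[0,0,0]]' --grip '[255,255,255,255,255,255]'

```text
time_s: 59.78
ee_pos: [653.3, -25.2, 33.2]
ee_rot: [0.6, 75.1, 3.2]
force: [-7.7, -0.3, 1.2]
gripper_width: 0.9
```

Request:
arm_command --slide '[[0.03,0,0.1],[0.05,0,0.2],[0.08,0,0.3],[0.08,0,0.3],[0.08,0,0.3]]' --turn '[[0,0,0],[0,0,0],[0,0,0],[0,0,0],[0,0,0]]' --grip '[255,255,255,255,255]'

```text
time_s: 60.2
ee_pos: [653.5, -25.1, 32.9]
ee_rot: [0.7, 75.4, 3.3]
force: [-15.6, -0.9, 8.6]
gripper_width: 0.5
```

At the stop: 16 N, no further travel. Backing off, then a final check from clear of everything.

Request:
arm_command --slide '[[-0.2,0,-0.8],[-0.6,0,-2.2],[-1.2,0,-4.5],[-1.8,0,-7],[-4,0,-9],[-7,0,-10],[-10,0,-11],[-13,0,-12],[-16,0,-13],[-19,0,-14],[-20,0,-14],[-20,0,-14],[-20,0,-14]]' --turn '[[0,0,0],[0,0,0],[0,0,0],[0,0,0],[0,0,0],[0,0,0],[0,0,0],[0,0,0],[0,0,0],[0,0,0],[0,0,0],[0,0,0],[0,0,0]]' --grip '[255,255,255,255,255,255,255,255,255,255,255,255,255]'

```text
time_s: 61.28
ee_pos: [472.8, -34.3, 191.8]
ee_rot: [0.3, 74.6, 2.9]
force: [0.7, 0.3, -0.1]
gripper_width: 0.8
```

Run:
```python
from plan import *
s=env.state(); print(s['time_s'],s['ee_pos'],s['force'])
it,dt=grab('top','t28'); W=cloud('top',dt); i2,_=grab('side','s28')
W0=np.load('top0.npy')
for v in (158,160,172,178,180,182,184): print(v,[(tuple(np.round(W0[v,u_]).tolist()),tuple(np.round(W[v,u_]).tolist())) for u_ in (312,322)])
for l in('hook','filter','additive','grease','socket','can','wrench','driver','tray_eye'):
    for r in env.search_frame('top',l)[:2]: print(l,np.round(r['point']),round(r['p'],2))
```

```text
61.2833 [472.81609042 -34.31112156 191.84386186] [ 0.69946293  0.32865369 -0.13142865]
158 [((731.0, -3.0, 18.0), (731.0, -3.0, 21.0)), ((731.0, -28.0, 18.0), (732.0, -28.0, 17.0))]
160 [((728.0, -3.0, 14.0), (711.0, -3.0, 69.0)), ((726.0, -28.0, 18.0), (713.0, -27.0, 64.0))]
172 [((688.0, -3.0, 50.0), (686.0, -3.0, 55.0)), ((701.0, -28.0, -0.0), (700.0, -28.0, 4.0))]
178 [((671.0, -3.0, 56.0), (673.0, -3.0, 50.0)), ((686.0, -27.0, 0.0), (671.0, -27.0, 57.0))]
180 [((668.0, -3.0, 53.0), (667.0, -3.0, 53.0)), ((667.0, -27.0, 53.0), (666.0, -26.0, 58.0))]
182 [((662.0, -3.0, 54.0), (677.0, -3.0, -3.0)), ((662.0, -26.0, 55.0), (675.0, -27.0, 4.0))]
184 [((672.0, -3.0, -1.0), (672.0, -3.0, -4.0)), ((670.0, -27.0, 2.0), (670.0, -27.0, 4.0))]
hook [ 472. -217.   45.] 0.94
hook [ 493. -434.   42.] 0.66
filter [732. 277.  87.] 0.58
additive [ 708. -292.  100.] 0.94
grease [288. 360.  71.] 0.83
grease [714. -20.  42.] 0.41
socket [419. 143.  38.] 0.69
socket [710. -23.  48.] 0.46
can [ 305. -428.  108.] 0.67
wrench [346. 138.  11.] 0.71
driver [ 310. -206.   25.] 0.83
driver [ 475. -226.   42.] 0.48
tray_eye [713. -24.  46.] 0.95
```

View pics/t28.png

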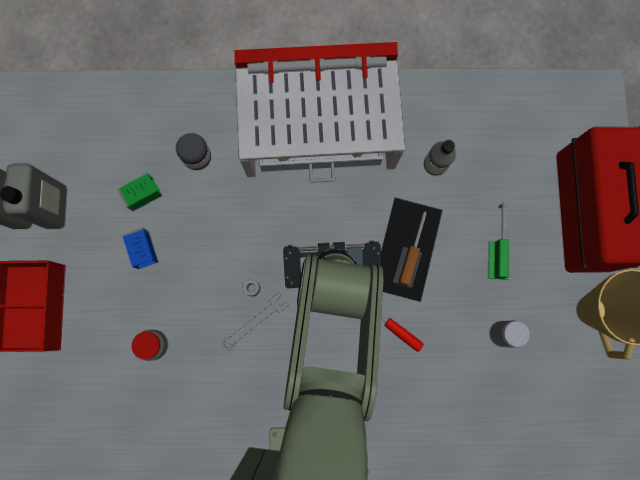

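View pics/s28.png

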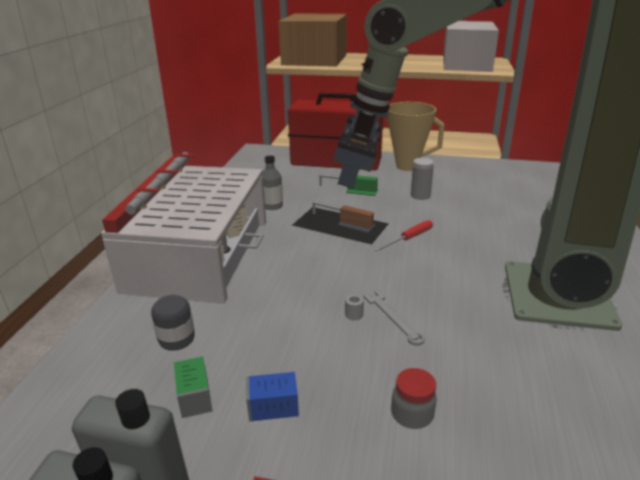

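Run:
```python
import cv2
i=cv2.imread('pics/s28.png'); t=cv2.imread('pics/t28.png')
cv2.imwrite('pics/c28.png',cv2.resize(i[180:280,180:300],(720,600),interpolation=cv2.INTER_CUBIC))
```

```text
(no output)
```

View pics/c28.png

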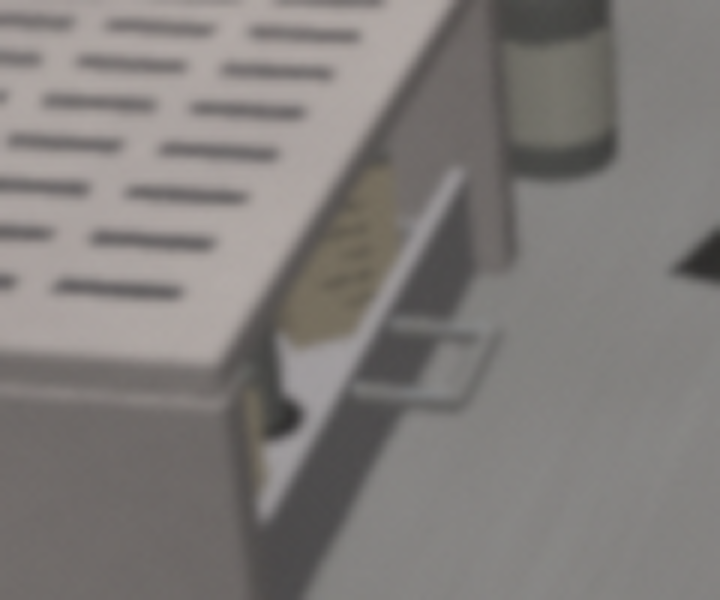

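The crop shows both beakers upright on the outer pegs under the deck, the near one only as a sliver behind the side wall, and the empty middle peg between them. The panel stands just behind the deck edge. Handing in.

Run:
```python
from workcell import env
print(env.job_done(), env.state()['time_s'])
```

```text
the job is handed in; nothing more can be done
the job is handed in; nothing more can be done
```

The job is done and handed in, at about 62 s of the 210 s allowed. I dragged the tray out to its stop with the orange-brown hook and stood the hook back on its black mat. Two cream beakers were on the bench; both are now mouth-down on the outer pegs (0 and 2). I then pushed the loaded tray home, and the push ended against the stop at 16 N with no further travel.

- **Checks after placing:** both beaker bases were level at about 98 mm, which means the rims rest on the tray floor. In the last pictures the hook is on its mat and the beakers are under the deck, though the near one shows only as a sliver behind the deck's side wall. The other things on the bench are where they started, within the networks' accuracy.
- **Disagreement:** the tray eye now reads about 3–4 mm further in than in my first picture. The tray may have started slightly open; measurement error could also explain it.
- **Along the way:** the near beaker was knocked aside while the arm was away, so I measured it again before grasping. My first tilted approach stopped at a joint's range limit in free air without touching anything. I then turned each beaker on the bench before flipping it, so both sit rotated about 37° on their pegs.

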